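Set out a repair kit on the mat in order of use

ROBOT

A 6-joint arm with a two-finger parallel gripper is mounted at the origin on the work surface; the furniture and walls round the work are solid. World frame = base frame: x ahead of the robot, y to its left, z up, the work surface at z = 0. Lengths are in m, angles in rad, forces in N, time in s.
With the tool pointing down it reaches from about 0.225 to 0.875 m from the base axis. Payload 3.4 kg.
Tool frame: the origin (TCP) lies where the fingers leave the gripper's body, on its centre line; the fingertips stand 73 mm ahead of it and the grasp point (between the pads) lies 54 mm ahead of it (manip.grip_point_offset is the distance from the TCP to the grasp point, in m); z points along the fingers, y is the line along which they close (so a half turn about z gives the same grasp; the last joint's range is limited). The gripper opens to 85 mm and grips with 20 to 120 N. Pads are 22 mm wide; open, the fingers measure 114 mm over their backs; the gripper's body (76 mm by 85 mm) begins 54 mm behind the grasp point. The pads swing forward as they close: fully open they stand 13 mm farther back than shut.
Start: joints at [-1.273, 0.276, 1.505, -0, 1.361, -0.121], TCP at [0.234, -0.525, 0.304] pointing down, gripper open.
Joint ranges: [-2.89, 2.89], [-0.75, 2.08], [0.22, 2.7], [-1.18, 4.32], [0.11, 2.71], [-2.7, 2.7]. Speed limits (rad/s): [2.57, 2.57, 3.14, 3.14, 3.14, 3.14].

INTERFACE

Orientations are given as a unit quaternion [w, x, y, z].
In Python, from rig import sensors, cams, manip, spotter gives the robot as it stands.
- The arm moves only by the tool drive_tool, never from a script. Its argument "targets" is a list of rows, each a list of 4 numbers: the shift along the world's x, y, z in m, then the turn about the world's z in degrees. In form: [[dx, dy, dz, spin], ...]. A call has exactly 5 rows; each row shifts and turns the commanded pose from where the row before left it; what a row does not reach is not made up. A row lasts 1/8 s, in which the tool goes at most 62.5 mm and 10.7 degrees, less where a joint would pass 70% of its speed; a pose out of reach is approached as far as the arm can. A call is refused whole if a number of a shift passes 0.0625 or a number of a turn 10.7, either way. A call with a gripper value outside its range is refused whole. "jaw" is the finger opening in m, from 0 to 0.0854, set as the call begins (left out, the last holds). The fingers move at their own pace and stop on an object; "force" is the grip in N (left out, the last holds). Time passes only in rows, so rows that do not move let the fingers close, or fill a call up. It gives the time, the measured TCP pose, the force and the opening at its end, in the units of the state.
- sensors.get_state(): the state, without advancing time (a new reading comes with each control period).
- cams.get_image(name): name is "scene" or "side" or "wrist"; returns a dict with "color" (480x640x3 uint8, red, green, blue), "intrinsics" (3x3 intrinsics, pixels), "R" (3x3) and "t" (3): a world point X has camera coordinates R X + t. Camera axes: x right, y down, z forward; pixel columns grow to the right and rows downward; lengths in m; the calibration is good to about 2 mm. The wrist camera is an equidistant fisheye: a pixel r from the principal point sees the ray r / f radians off the axis. A picture is of the moment at which its call begins. There is no depth.
- manip.sign_off(): hands the job in, once; it reports no verdict.
Trained networks look in the newest picture that a camera, given by its name, has taken for a name from the list of things; names that differ only in an ending like _2 or _b are one class to them, and where a whole thing is asked for, a point or a joint stands for the part that bears it (a point fixed in the world has none). Each returns a list of dicts, best first, with "score" (0 to 1); they miss things now and then, are a little off and sometimes report something else, mostly with a low value. They report only what shows in the picture. A call takes as long as a camera call.
- spotter.find_in(query, camera): "point" ([x, y, z] in m, in world coordinates, good to about 4 mm: the middle of the surface that is visible of it).
- spotter.landmark_of(query, camera): "point" ([x, y, z] in m, in world coordinates, good to about 4 mm: a listed point, or the origin of a listed thing).
The state is a dict: "clock": time; "qpos": joint angles; "qd": joint speeds; "effort": joint torques, N m; "position": TCP position; "ee_rot": TCP orientation; "contact_force": force on the tool from outside, world axes, zero at the start; "moment": the same for the moment, N m; "width": finger opening in m.
Only numpy, scipy, OpenCV 4.12 (cv2) and the standard library are available. Lean on these libraries where they do the work, as an engineer would, in place of code of your own. Each camera call takes 0.05 s, during which the arm holds its last target. There are 200 camera calls.

TASK

Set out the repair kit on the green mat in the order it will be used, starting from the end where the blue cube stands: the magnet cap in the square next to the blue cube with the orange gear lying centred on top of it, the memory stick flat in the middle square, and the glue stick upright in the square next to the white cube, each in the middle of its square. Lay the screwdriver lengthwise in the middle of the long field behind the squares. Leave the two cubes and the bottle where they are.

Things in the scene. Friction and masses are not known exactly. Their poses are not given: they have to be found in the camera images.
- mat: fixed green rubber mat, 150 (x) x 310 (y) x 3 mm thick; origin at the centre of its underside, its top is 3 mm above the table. Its x axis points away from the robot, its y axis to the robot's left (turned by up to 0.22 rad). White printed outlines: three squares of 64 mm side in a row, centres at x = -33 mm and y = -78, 0, +78 mm in the mat's frame, and behind them one long field, 38 (x) x 200 (y) mm, centre at x = +45 mm, y = 0
- blue_cube: dark blue printed cube, 20 mm, standing on the mat at one end of the row of squares (mat x = -33 mm, y = +140 or -140 mm); it marks the end where the row begins. Loose, not to be moved. Origin at the centre of its underside
- white_cube: white printed cube, 20 mm, standing on the mat at the other end of the row. Loose, not to be moved. Origin at the centre of its underside
- magnet_cap: round aluminium magnet cap, 34 mm across, 10 mm high, lying flat (not magnetic here); origin at the centre of its underside, z up
- gear: orange printed gear, 41 mm across, 9 mm high, lying flat; origin at the centre of its underside, z up
- memory_stick: black USB memory stick with a metal plug, 16 (x) x 54 (y) x 8 mm high, lying flat; origin at the centre of its underside, its length along its y axis. Which way its plug points does not matter
- glue_stick: white glue stick standing upright, 30 mm across, 98 mm high; origin at the centre of its underside, z up
- screwdriver: screwdriver with an orange handle, lying, 24 (x) x 178 (y) x 24 mm high; origin at the middle of its length, on the underside; its length along its y axis. Its handle is the half towards its +y end (from the middle to the +y end, 24 mm thick), the thin steel shaft the other half; grip it across the handle, and it balances when gripped 0 to 45 mm from the middle. It does not roll; which end the handle is at in the long field does not matter
- ipa_bottle: white squeeze bottle with a red spout cap, 58 mm across, 171 mm high; a bystander. Origin at the centre of its underside

How it is judged:
By the outcome, as a careful person would: the job done as asked, in the order asked, and still so for the second after the job is handed in, with the robot touching nothing.
It also fails if it takes over 123 s, if anything falls off the work surface, if the arm or the gripper's body presses on something with over 40 N, if the wrist force passes 120 N, or if a joint passes its speed limit or range.

## Working session

There is one attempt and no reset: what is moved stays moved. The work goes in short steps, Python scripts to look and compute and a tool call to move; the robot and the scene stay as the last step left them, time stands still between calls to the robot, and variables do not carry over. Pictures are saved under pics/ and viewed, on a budget of 22 in all, crops included, one or two more only if the job needs it, and the job is handed in when it is done.

Besides the shell and the picture viewer there is one more tool, called after "Call:" by a JSON object that holds its "api" and its "payload". drive_tool: Moves the arm, as the interface text tells. Its arguments: {"type":"object","properties":{"targets":{"type":"array","items":{"type":"array","items":{"type":"number"}}},"jaw":{"type":"number"},"force":{"type":"number"}},"required":["targets"]}

```bash
mkdir -p pics; cat > h.py <<'E'
from rig import sensors, cams, manip, spotter
import numpy as np, cv2
def save(cam,name):
    d=cams.get_image(cam); cv2.imwrite(f'pics/{name}.png',d['color'][:,:,::-1]); return d
def pix(d,X):
    c=d['R']@np.array(X)+d['t']; p=d['intrinsics']@c; return p[:2]/p[2]
def back(d,uv,z):
    K,R,t=d['intrinsics'],np.array(d['R']),np.array(d['t'])
    r=R.T@np.linalg.solve(K,[uv[0],uv[1],1]); o=-R.T@t
    return o+r*(z-o[2])/r[2]
E
python3 - <<'E'
from h import *
for c in ['scene','side']:
    d=save(c,c+'0')
    print(c,np.round(-np.array(d['R']).T@d['t'],3))
    for n in ['mat','blue_cube','white_cube','magnet_cap','gear','memory_stick','glue_stick','screwdriver','ipa_bottle']:
        for f in (spotter.landmark_of,spotter.find_in):
            print(n,f.__name__[:4],[(np.round(r['point'],3).tolist(),round(r['score'],2)) for r in f(n,c)[:2]])
s=sensors.get_state();print(s['clock'],s['position'],s['ee_rot'],s['width'],manip.grip_point_offset)
E
```

```text
scene [-0.268 -1.091  0.816]
mat call [([0.516, 0.024, -0.004], 0.9)]
mat call [([0.505, 0.052, 0.002], 0.84)]
blue_cube call [([0.485, -0.118, 0.003], 0.42)]
blue_cube call []
white_cube call [([0.479, 0.166, 0.004], 0.4)]
white_cube call [([0.475, 0.159, 0.02], 0.48)]
magnet_cap call [([0.468, 0.277, -0.001], 0.53), ([0.516, 0.024, -0.002], 0.25)]
magnet_cap call [([0.46, 0.269, 0.012], 0.39)]
gear call [([0.36, 0.283, 0.004], 0.37)]
gear call []
memory_stick call [([0.389, -0.245, -0.004], 0.48)]
memory_stick call [([0.507, -0.248, 0.012], 0.73), ([0.583, 0.339, 0.077], 0.67)]
glue_stick call [([0.518, -0.239, -0.002], 0.65)]
glue_stick call [([0.506, -0.248, 0.011], 0.45)]
screwdriver call [([0.484, -0.359, -0.001], 0.56), ([0.52, -0.242, -0.001], 0.25)]
screwdriver call [([0.436, -0.365, 0.015], 0.75)]
ipa_bottle call [([0.594, 0.359, 0.004], 0.67)]
ipa_bottle call [([0.583, 0.34, 0.077], 0.87)]
side [ 1.123 -0.574  0.59 ]
mat call [([0.514, 0.026, -0.004], 0.95), ([0.486, -0.359, -0.002], 0.37)]
mat call [([0.525, 0.006, 0.001], 0.9)]
blue_cube call [([0.492, -0.116, 0.002], 0.
[... 206 characters left out ...]
8, -0.001], 0.7), ([0.48, 0.159, 0.001], 0.67)]
magnet_cap call [([0.47, 0.269, 0.008], 0.55)]
gear call [([0.362, 0.282, 0.0], 0.56), ([0.593, 0.359, 0.0], 0.54)]
gear call []
memory_stick call [([0.383, -0.245, -0.004], 0.54)]
memory_stick call [([0.389, -0.243, -0.002], 0.6)]
glue_stick call [([0.52, -0.237, 0.001], 0.71)]
glue_stick call [([0.531, -0.247, 0.061], 0.85)]
screwdriver call [([0.483, -0.359, 0.0], 0.95)]
screwdriver call [([0.467, -0.363, 0.019], 0.84)]
ipa_bottle call [([0.593, 0.355, 0.001], 0.83)]
ipa_bottle call [([0.605, 0.335, 0.08], 0.74)]
1.9 [ 0.23384177 -0.52534851  0.30394557] [7.00448590e-05 9.78157338e-01 2.07865861e-01 1.11773295e-05] 0.08516584920261966 0.0539
```

View pics/scene0.png

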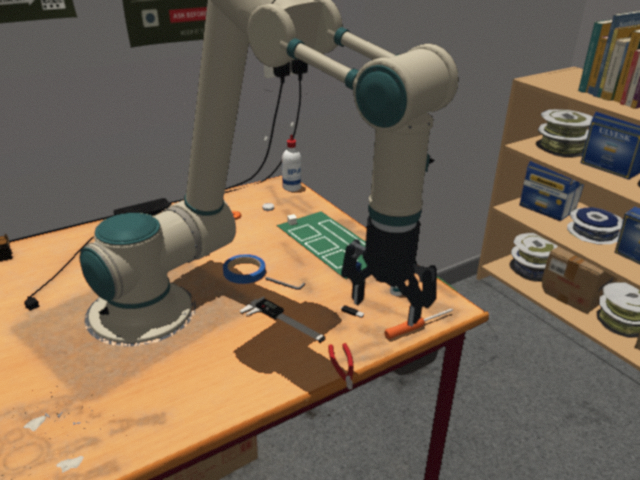

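View pics/side0.png

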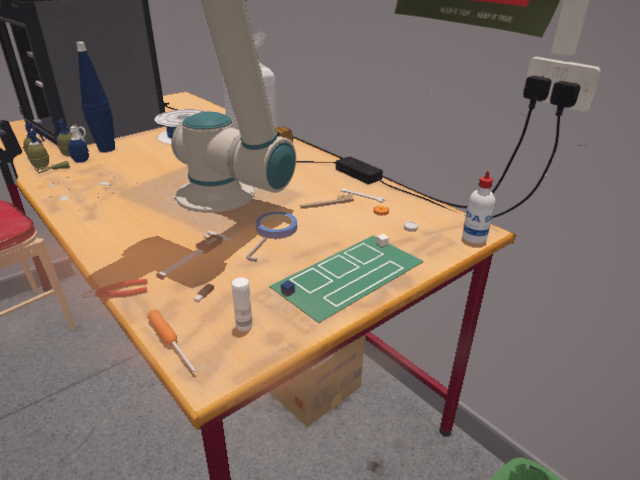

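The scene view is mostly blocked by the arm. The side view shows everything: blue cube at px (288,287), white cube (382,240), cap (411,227), gear (381,210), stick (205,292), glue stick (242,305) and screwdriver (170,340). The row starts at the -y end.

```bash
cat > fit.py <<'E'
from h import *
from scipy.optimize import minimize
def bp(d,mask,z):
    v,u=np.nonzero(mask); return np.array([back(d,(a,b),z)[:2] for a,b in zip(u,v)])
def rect(P):
    (c,wh,a)=cv2.minAreaRect(P.astype(np.float32)*1000)
    b=cv2.boxPoints((c,wh,a)); e=max((b[1]-b[0],b[2]-b[1]),key=np.linalg.norm)
    return np.round(c,1),np.round(wh,1),round(np.degrees(np.arctan2(e[1],e[0]))%180,1)
def comp(mask,uv,r=60):
    n,l,s,_=cv2.connectedComponentsWithStats(mask.astype(np.uint8)); 
    ys,xs=np.nonzero(l); i=np.argmin((xs-uv[0])**2+(ys-uv[1])**2); return l==l[ys[i],xs[i]]
E
python3 - <<'E'
from fit import *
d=cams.get_image('side'); im=d['color'].astype(int); r,g,b=im[...,0],im[...,1],im[...,2]
hsv=cv2.cvtColor(d['color'],cv2.COLOR_RGB2HSV)
m=comp((g>r+15)&(g>b),(330,290)); P=bp(d,m,.003); print('mat',rect(P))
# pose by line overlap: printed white lines
W=(im.min(2)>140)&cv2.dilate(cv2.morphologyEx(m.astype(np.uint8),cv2.MORPH_CLOSE,np.ones((15,15))),np.ones((3,3))).astype(bool)
dt=cv2.distanceTransform((~W).astype(np.uint8),cv2.DIST_L2,5)
def pts():
    L=[]
    for cx,cy,w,h in [(-33,-78,64,64),(-33,0,64,64),(-33,78,64,64),(45,0,38,200)]:
        for s in np.linspace(-.5,.5,40):
            L+=[(cx+s*w,cy-h/2),(cx+s*w,cy+h/2),(cx-w/2,cy+s*h),(cx+w/2,cy+s*h)]
    return np.array(L)/1000
Q=pts()
def cost(p):
    a=p[2];X=np.c_[p[0]+Q[:,0]*np.cos(a)-Q[:,1]*np.sin(a),p[1]+Q[:,0]*np.sin(a)+Q[:,1]*np.cos(a),np.full(len(Q),.003)]
    c=X@np.array(d['R']).T+d['t'];q=c@np.array(d['intrinsics']).T;q=(q[:,:2]/q[:,2:]).astype(np.float32)
    return np.minimum(cv2.remap(dt,q[:,:1],q[:,1:],cv2.INTER_LINEAR),8).mean()
best=min((minimize(cost,[.515,.025,a],method='Nelder-Mead',options=dict(initial_simplex=[[.515,.025,a],[.525,.025,a],[.515,.035,a],[.515,.025,a+.05]])) for a in (-.1,-.05,0,.05,.1,.15)),key=lambda o:o.fun)
print('matfit',best.x,best.fun)
h=comp((hsv[...,0]<14)&(hsv[...,1]>190)&(r>100)&(np.add.outer(np.arange(480),0*np.arange(640))>300)&(np.arange(640)>140)&(np.arange(640)<190),(163,327)); print('handle',rect(bp(d,h,.012)),h.sum())
box=np.zeros((480,640),bool);box[278:308,188:222]=1
k=comp((hsv[...,2]<110)&box,(202,293)); print('stick dark',rect(bp(d,k,.004)),k.sum())
c=d['color']; cv2.imwrite('pics/crop1.png',np.hstack([cv2.resize(c[270:390,130:260],None,fx=4,fy=4)[:,:,::-1]]))
E
```

```text
mat (array([515.1,  25.8]), array([149.3, 308.5]), np.float32(92.1))
matfit [0.51331016 0.02748022 0.03513398] 0.13019011914730072Traceback (most recent call last):
  File "<stdin>", line 21, in <module>
  File "fit.py", line 11, in comp
    ys,xs=np.nonzero(l); i=np.argmin((xs-uv[0])**2+(ys-uv[1])**2); return l==l[ys[i],xs[i]]
                           ~~~~~~~~~^^^^^^^^^^^^^^^^^^^^^^^^^^^^^
    return _wrapfunc(a, 'argmin', axis=axis, out=out, **kwds)
    return bound(*args, **kwds)
ValueError: attempt to get argmin of an empty sequence
```

Call:
{"api": "drive_tool", "payload": {"targets": [[0.045,0.034,-0.01,0],[0.045,0.034,-0.01,0],[0.045,0.034,-0.01,0],[0.045,0.034,-0.01,0],[0.03,0.029,0,0]]}}

```text
clock: 2.58
position: [0.4453, -0.3586, 0.263]
ee_rot: [-0.001, 0.978, 0.208, -0.0]
contact_force: [0.4, -0.4, -0.0]
width: 0.0854
```

```bash
python3 - <<'E'
from fit import *
d=save('wrist','w1'); print(np.round(d['intrinsics'],1).tolist(),np.round(d['R'],3).tolist(),np.round(-np.array(d['R']).T@d['t'],3))
s=sensors.get_state();print(s['position'],s['ee_rot'])
d=save('side','side1');
cv2.imwrite('pics/crop1.png',cv2.resize(d['color'][270:390,130:260],None,fx=4,fy=4)[:,:,::-1])
for n in ['memory_stick','glue_stick','screwdriver','blue_cube']:
  for c in ('wrist','scene'):
    for f in (spotter.landmark_of,spotter.find_in):
        print(n,c,f.__name__,[(np.round(r['point'],3).tolist(),round(r['score'],2)) for r in f(n,c)[:1]])
E
```

```text
[[371.6, 0.0, 322.0], [0.0, 371.6, 238.0], [0.0, 0.0, 1.0]] [[0.409, -0.913, -0.0], [-0.863, -0.387, 0.325], [-0.297, -0.133, -0.946]] [ 0.521 -0.324  0.332]
[ 0.44833899 -0.35519195  0.263468  ] [-0.00188785  0.97782396  0.2094085   0.00219506]
memory_stick wrist call [([0.517, 0.024, 0.007], 0.71)]
memory_stick wrist call [([0.382, -0.246, 0.012], 0.85)]
memory_stick scene call [([0.389, -0.245, -0.004], 0.48)]
memory_stick scene call [([0.507, -0.248, 0.012], 0.73)]
glue_stick wrist call [([0.519, -0.239, 0.0], 0.63)]
glue_stick wrist call [([0.522, -0.246, 0.095], 0.66)]
glue_stick scene call [([0.518, -0.239, -0.002], 0.65)]
glue_stick scene call [([0.506, -0.248, 0.011], 0.45)]
screwdriver wrist call [([0.48, -0.362, -0.001], 0.76)]
screwdriver wrist call [([0.457, -0.359, 0.02], 0.94)]
screwdriver scene call [([0.484, -0.359, -0.001], 0.56)]
screwdriver scene call [([0.436, -0.365, 0.015], 0.75)]
blue_cube wrist call [([0.488, -0.118, 0.003], 0.89)]
blue_cube wrist call [([0.488, -0.123, 0.023], 0.91)]
blue_cube scene call [([0.485, -0.118, 0.003], 0.42)]
blue_cube scene call []
```

View pics/w1.png

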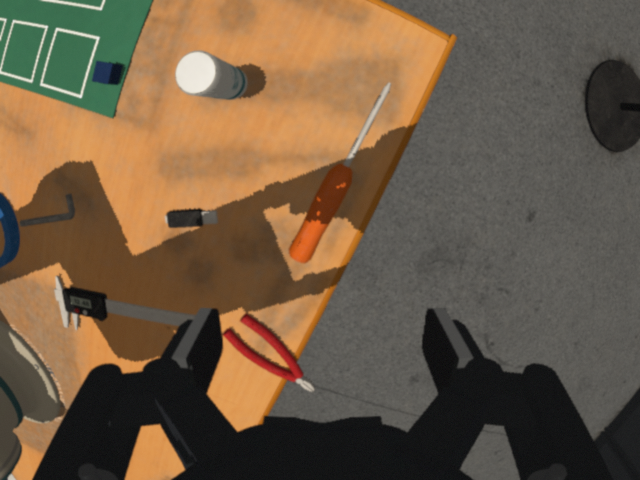

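The wrist view is clear: screwdriver handle end at px (300,256), handle/shaft joint (345,165), tip (388,86). The stick runs from (167,219) to (216,216).

```bash
cat >> fit.py <<'E'
def fback(d,uv,z):
    K,R,t=d['intrinsics'],np.array(d['R']),np.array(d['t'])
    x=np.array([(uv[0]-K[0,2])/K[0,0],(uv[1]-K[1,2])/K[1,1]]); th=np.linalg.norm(x); e=x/max(th,1e-9)
    r=R.T@np.array([*(np.sin(th)*e),np.cos(th)]); o=-R.T@t
    return (o+r*(z-o[2])/r[2])[:2]
def fpix(d,X):
    c=np.array(d['R'])@np.array(X)+d['t']; n=np.hypot(c[0],c[1]); th=np.arctan2(n,c[2]); K=d['intrinsics']
    return K[0,0]*th*c[0]/n+K[0,2],K[1,1]*th*c[1]/n+K[1,2]
def yaw():
    from scipy.spatial.transform import Rotation as Ro
    s=sensors.get_state(); q=s['ee_rot']; M=Ro.from_quat([q[1],q[2],q[3],q[0]]).as_matrix(); y=M[:,1]
    return s['position'],np.degrees(np.arctan2(y[1],y[0]))%180, np.degrees(s['qpos'])
def mat(x,y,p=(.514,.027,.0355)):
    a=p[2]; return np.round([p[0]+x*np.cos(a)-y*np.sin(a),p[1]+x*np.sin(a)+y*np.cos(a)],4)
E
python3 - <<'E'
from fit import *
d=cams.get_image('wrist'); hsv=cv2.cvtColor(d['color'],cv2.COLOR_RGB2HSV)
def ft(m,z): 
    v,u=np.nonzero(m); return rect(np.array([fback(d,q,z) for q in zip(u,v)])),m.sum()
tip,e=fback(d,(388,85),.012),fback(d,(299,258),.012); print('sd tip,end',tip,e,(tip+e)/2,np.linalg.norm(tip-e),np.degrees(np.arctan2(*(e-tip)[::-1])))
B=np.zeros((480,640),bool);B[150:265,285:355]=1
print('handle',ft(comp((hsv[...,0]<10)&(hsv[...,1]>190)&B,(325,205)),.012))
a,b=fback(d,(167,219),.006),fback(d,(217,216),.006);print('stick',a,b,(a+b)/2,np.linalg.norm(a-b),np.degrees(np.arctan2(*(b-a)[::-1])))
B[:]=0;B[195:240,155:230]=1
print('dark',ft(comp((hsv[...,2]<70)&B,(185,218)),.006))
print('blue',fback(d,(110,72),.02))
print(yaw())
for q in [(-33,-78),(-33,0),(-33,78),(45,0),(-33,-140),(-33,140)]: print(q,mat(q[0]/1e3,q[1]/1e3))
c=d['color'].copy()
for n,X in {'q':(-33,-78),'e':(-1,-110),'f':(-65,-110)}.items():
    print(fpix(d,[*mat(X[0]/1e3,X[1]/1e3),.003]))
E
```

```text
sd tip,end [ 0.56799609 -0.36681983] [ 0.3925914 -0.3600732] [ 0.48029374 -0.36344652] 0.17553439241774496 177.79730570692942
handle ((array([ 444.7, -361.3]), array([0., 0.]), np.float32(0.0)), np.int64(1))
stick [ 0.37399432 -0.22705264] [ 0.39729735 -0.27367249] [ 0.38564583 -0.25036256] 0.05211949120201716 -63.44172950549009
dark ((array([ 384.2, -242.2]), array([15.5, 36.3]), np.float32(117.0)), np.int64(524))
blue [ 0.48959469 -0.12762302]
(array([ 0.44381453, -0.36035679,  0.26393178]), np.float64(113.99138137993297), array([-4.60464018e+01,  1.69470767e+01,  9.04172364e+01, -2.43082868e-03,
        7.26298969e+01,  1.99629425e+01]))
(-33, -78) [ 0.4838 -0.0521]
(-33, 0) [0.481  0.0258]
(-33, 78) [0.4783 0.1038]
(45, 0) [0.559  0.0286]
(-33, -140) [ 0.486  -0.1141]
(-33, 140) [0.4761 0.1657]
(np.float64(63.2803688793818), np.float64(61.01086726665062))
(np.float64(94.73409814730084), np.float64(36.60769409430202))
(np.float64(76.59959220625618), np.float64(97.22235366044728))
```

```bash
python3 -c "
import cv2;i=cv2.imread('pics/w1.png');cv2.imwrite('pics/c2.png',cv2.resize(i[40:270,150:400],None,fx=2.6,fy=2.6,interpolation=cv2.INTER_CUBIC))"
```

```text
(no output)
```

View pics/c2.png

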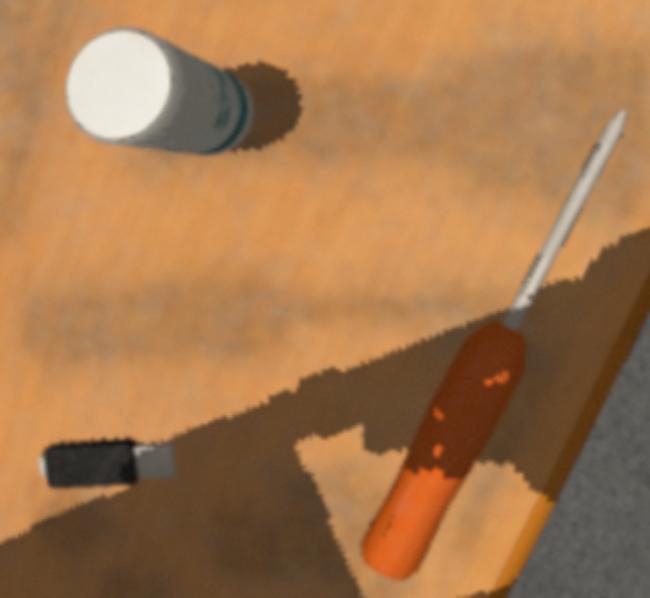

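The crop matches: handle towards -x, nearly along x, middle at about (0.482,-0.361). I'll grip 20 mm up the handle with the closing line at 88°.

Call:
{"api": "drive_tool", "payload": {"targets": [[0.009,0,-0.045,-9],[0.009,-0.001,-0.045,-9],[0,0,-0.04,-8],[0,0,-0.03,0],[0,0,-0.015,0]]}}

```text
clock: 4.15
position: [0.4613, -0.3607, 0.0872]
ee_rot: [-0.001, 1.0, -0.017, -0.001]
contact_force: [-0.2, -1.0, 0.9]
width: 0.0854
```

Call:
{"api": "drive_tool", "payload": {"targets": [[0,0,-0.006,0],[0,0,-0.006,0],[0,0,0,0],[0,0,0,0],[0,0,0,0]]}}

```text
clock: 4.78
position: [0.4621, -0.3616, 0.0776]
ee_rot: [0.0, 1.0, -0.018, 0.0]
contact_force: [0.7, 0.5, 0.5]
width: 0.0854
```

Call:
{"api": "drive_tool", "payload": {"targets": [[0,0,0,0],[0,0,0,0],[0,0,0,0],[0,0,0,0],[0,0,0,0]], "jaw": 0.0, "force": 50}}

```text
clock: 5.4
position: [0.462, -0.3615, 0.0771]
ee_rot: [0.0, 1.0, -0.017, 0.0]
contact_force: [0.1, 0.4, 1.1]
width: 0.0169
```

Call:
{"api": "drive_tool", "payload": {"targets": [[0,0,0,0],[0,0,0,0],[0,0,0.01,0],[0,0,0.03,0],[0,0,0.06,0]]}}

```text
clock: 6.02
position: [0.4605, -0.3601, 0.1758]
ee_rot: [-0.002, 1.0, -0.018, -0.002]
contact_force: [1.1, -0.5, -1.2]
width: 0.0171
```

```bash
python3 - <<'E'
from fit import *
save('wrist','w3');print(yaw(),sensors.get_state()['width'])
E
```

```text
(array([ 0.46406954, -0.36339344,  0.18569482]), np.float64(88.00422793873352), array([-4.48224584e+01,  2.17714370e+01,  9.50665426e+01, -5.45253705e-03,
        6.25161443e+01,  4.71739858e+01])) 0.017031315379465468
```

View pics/w3.png

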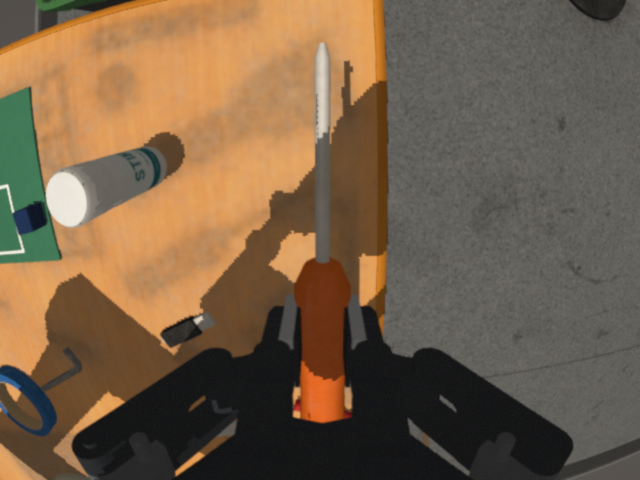

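The screwdriver is held straight along the tool axis, with its tip at px (322,42). I'll work out where its middle sits relative to the TCP.

```bash
python3 - <<'E'
from fit import *
d=cams.get_image('wrist'); p,y,q=yaw()
t=fback(d,(322,42),p[2]-.0771+.012);j=fback(d,(323,262),p[2]-.0771+.012); print(p,y,t,t-p[:2],j-p[:2])
E
```

```text
[ 0.46451425 -0.36386505  0.18366981] 87.99741873938125 [ 0.57531135 -0.36785837] [ 0.1107971  -0.00399332] [ 0.02649372 -0.00154882]
```

Call:
{"api": "drive_tool", "payload": {"targets": [[0,0.01,0.045,9],[0.01,0.03,0.035,9],[0.01,0.04,0,9],[0.01,0.04,0,9],[0.01,0.04,0,9]]}}

```text
clock: 6.75
position: [0.5016, -0.1999, 0.2569]
ee_rot: [-0.0, 0.93, 0.369, -0.0]
contact_force: [0.4, 0.5, -0.9]
width: 0.0167
```

Call:
{"api": "drive_tool", "payload": {"targets": [[0.01,0.04,0,9.5],[0.01,0.04,0,9.5],[0.01,0.04,0,10],[0.01,0.04,-0.02,10],[0.01,0.03,-0.04,10]]}}

```text
clock: 7.38
position: [0.553, -0.0098, 0.1978]
ee_rot: [0.002, 0.692, 0.722, 0.001]
contact_force: [0.6, -0.6, -0.4]
width: 0.0168
```

Call:
{"api": "drive_tool", "payload": {"targets": [[0.008,0.018,-0.04,0],[0,0,-0.03,0],[0,0,-0.01,0],[0,0,0,0],[0,0,0,0]]}}

```text
clock: 8.0
position: [0.5607, 0.0063, 0.1182]
ee_rot: [0.001, 0.695, 0.719, 0.001]
contact_force: [-0.4, 1.1, -1.1]
width: 0.0169
```

```bash
python3 - <<'E'
from fit import *
save('side','s4');print(yaw(),sensors.get_state()['width'])
print(mat(.045,-.022))
E
```

```text
(array([0.56072071, 0.0062639 , 0.11835437]), np.float64(1.9634509455325235), array([-6.46959099e+00,  2.39753032e+01,  1.03073418e+02,  9.14217231e-04,
        5.27803324e+01, -8.43355788e+00])) 0.016972760462914
[0.5598 0.0066]
```

View pics/s4.png

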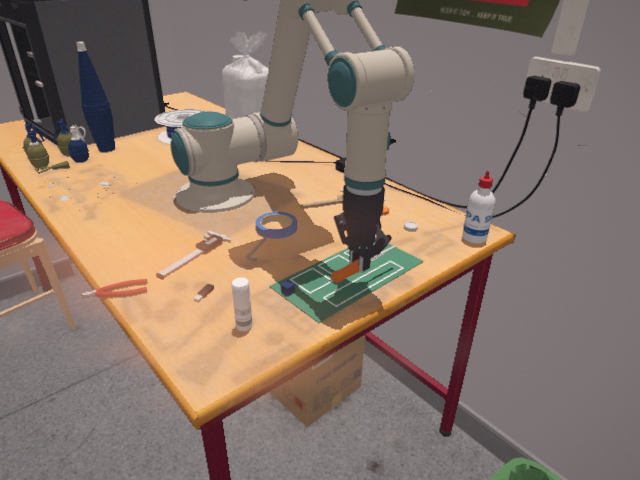

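The screwdriver is held over the field with its handle to the -y side and the cubes undisturbed. Lowering and releasing.

Call:
{"api": "drive_tool", "payload": {"targets": [[-0.001,0,-0.015,0],[0,0,-0.01,0],[0,0,-0.007,0],[0,0,-0.004,0],[0,0,0,0]]}}

```text
clock: 8.68
position: [0.5589, 0.0067, 0.0807]
ee_rot: [-0.0, 0.695, 0.719, -0.0]
contact_force: [0.5, 0.9, 0.0]
width: 0.0167
```

Call:
{"api": "drive_tool", "payload": {"targets": [[0,0,-0.001,0],[0,0,0,0],[0,0,0,0],[0,0,0,0],[0,0,0,0]]}}

```text
clock: 9.3
position: [0.559, 0.0066, 0.0801]
ee_rot: [0.0, 0.695, 0.719, 0.0]
contact_force: [0.8, 0.5, 0.3]
width: 0.0171
```

Call:
{"api": "drive_tool", "payload": {"targets": [[0,0,0,0],[0,0,0,0],[0,0,0,0],[0,0,0.02,0],[0,0,0.05,0]], "jaw": 0.045}}

```text
clock: 9.93
position: [0.5572, 0.0068, 0.1484]
ee_rot: [-0.002, 0.695, 0.719, -0.002]
contact_force: [0.9, -0.0, 0.0]
width: 0.045
```

Call:
{"api": "drive_tool", "payload": {"targets": [[-0.03,0,0.05,0],[-0.05,0,0.05,0],[-0.05,0,0,0],[0,0,0,0],[0,0,0,0]]}}

```text
clock: 10.55
position: [0.4351, 0.0066, 0.2445]
ee_rot: [0.001, 0.695, 0.719, 0.001]
contact_force: [0.5, 1.3, 0.0]
width: 0.0451
```

```bash
python3 - <<'E'
from fit import *
save('wrist','w5');print(yaw(),sensors.get_state()['width'])
E
```

```text
(array([0.43562762, 0.00653315, 0.24426946]), np.float64(1.9883487740216605), array([-8.30894765e+00,  6.34195259e+00,  1.07661607e+02,  3.74836367e-03,
        6.59101076e+01, -1.02988148e+01])) 0.04506267928934001
```

View pics/w5.png

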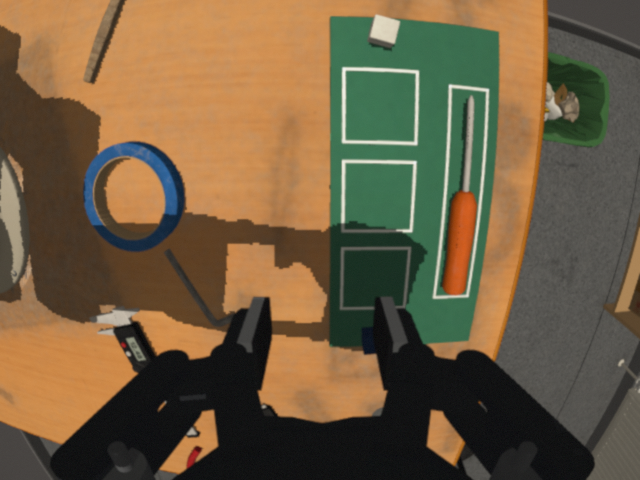

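The screwdriver lies inside the field, from px (470,97) to (456,293). I'll refine the mat pose from this view by fitting the lines and measure the screwdriver's offset.

```bash
cat > mf.py <<'E'
from fit import *
L=[]
for cx,cy,w,h in [(-33,-78,64,64),(-33,0,64,64),(-33,78,64,64),(45,0,38,200)]:
    for s in np.linspace(-.5,.5,40):
        L+=[(cx+s*w,cy-h/2),(cx+s*w,cy+h/2),(cx-w/2,cy+s*h),(cx+w/2,cy+s*h)]
Q=np.array(L)/1000
def matfit(d):
    hsv=cv2.cvtColor(d['color'],cv2.COLOR_RGB2HSV); g=d['color'].max(2)
    th=cv2.morphologyEx(g,cv2.MORPH_TOPHAT,np.ones((9,9)))
    W=(th>35)&(hsv[...,1]<110)
    dt=cv2.distanceTransform((~W).astype(np.uint8),cv2.DIST_L2,5)
    def cost(p):
        uv=np.array([fpix(d,[*mat(x,y,p),.003]) for x,y in Q],np.float32)
        return np.minimum(cv2.remap(dt,uv[:,:1],uv[:,1:],cv2.INTER_LINEAR),8).mean()
    p=[.514,.027,.0355]
    o=minimize(cost,p,method='Nelder-Mead',options=dict(xatol=2e-4,initial_simplex=[p,[.52,.027,.0355],[.514,.033,.0355],[.514,.027,.055]]))
    return o.x,o.fun
E
sed -i 's/return np.round(\[p\[0\]+x\*np.cos(a)-y\*np.sin(a),p\[1\]+x\*np.sin(a)+y\*np.cos(a)\],4)/return np.round([p[0]+x*np.cos(a)-y*np.sin(a),p[1]+x*np.sin(a)+y*np.cos(a)],5)/' fit.py
python3 - <<'E'
from mf import *
d=cams.get_image('wrist'); p,f=matfit(d); print(p,f)
def inv(X,p):
    a=p[2];dx=X-np.array(p[:2]);return np.round(1000*np.array([dx@[np.cos(a),np.sin(a)],dx@[-np.sin(a),np.cos(a)]]),1)
t,e=fback(d,(470,96),.015),fback(d,(456,294),.015); print('sd',inv(t,p),inv(e,p),inv((t+e)/2,p))
print('white,blue',inv(fback(d,(384,23),.023),p))
E
```

```text
[0.51626496 0.02395126 0.03985646] 0.45065563917160034
sd [41.6 90.4] [ 45.6 -90. ] [43.6  0.2]
white,blue [-32.9 144.1]
```

The fits agree on a mat pose of about (0.515, 0.0262, 0.037 rad), and the screwdriver is within 1.5 mm of centre. Now to the cap and gear.

Call:
{"api": "drive_tool", "payload": {"targets": [[-0.01,0.05,-0.01,0],[-0.01,0.06,-0.02,0],[0,0.04,-0.01,0],[0,0,0,0],[0,0,0,0]], "jaw": 0.06}}

```text
clock: 11.28
position: [0.4156, 0.1551, 0.2043]
ee_rot: [0.0, 0.694, 0.72, -0.0]
contact_force: [0.1, -0.4, -0.7]
width: 0.06
```

```bash
python3 - <<'E'
from fit import *
d=save('wrist','w6');print(yaw())
for n in ['magnet_cap','gear','white_cube','ipa_bottle']:
    for f in (spotter.landmark_of,spotter.find_in):
        print(n,[(np.round(r['point'],3).tolist(),round(r['score'],2)) for r in f(n,'wrist')[:2]])
hsv=cv2.cvtColor(d['color'],cv2.COLOR_RGB2HSV)
def ft(m,z):
    v,u=np.nonzero(m); P=np.array([fback(d,q,z) for q in zip(u,v)]); return cv2.minEnclosingCircle(P.astype(np.float32)*1000),P.mean(0),m.sum()
g=fpix(d,[.361,.2825,.009]);c=fpix(d,[.467,.279,.01]);print(g,c)
B=lambda c:(abs(np.arange(640)-c[0])<50)[None]&(abs(np.arange(480)-c[1])<50)[:,None]
print('gear',ft(comp((hsv[...,0]<16)&(hsv[...,1]>225)&(hsv[...,2]>150)&B(g),g),.009))
print('cap',ft(comp((hsv[...,1]<70)&(hsv[...,2]>100)&B(c),c),.01))
E
```

```text
(array([0.41563009, 0.15470167, 0.2045054 ]), np.float64(1.9781730265798214), array([ 1.14364287e+01,  9.38298084e+00,  1.10413757e+02, -4.09941459e-02,
        6.02078430e+01,  9.47862572e+00]))
magnet_cap [([0.468, 0.276, 0.002], 0.69)]
magnet_cap [([0.47, 0.278, 0.011], 0.66)]
gear [([0.361, 0.28, 0.004], 0.77)]
gear [([0.362, 0.277, 0.011], 0.87)]
white_cube [([0.478, 0.165, 0.004], 0.84)]
white_cube [([0.478, 0.164, 0.022], 0.8)]
ipa_bottle [([0.594, 0.356, 0.003], 0.88)]
ipa_bottle [([0.584, 0.331, 0.058], 0.84)]
(np.float64(251.09228933017286), np.float64(53.316525480438145)) (np.float64(402.23129006596287), np.float64(63.723044897346654))
gear (((361.38458251953125, 279.9822082519531), 19.201148986816406), array([0.36113653, 0.27907128]), np.int64(1193))
cap (((465.569091796875, 274.8620910644531), 16.757320404052734), array([0.46560248, 0.27490568]), np.int64(1633))
```

View pics/w6.png

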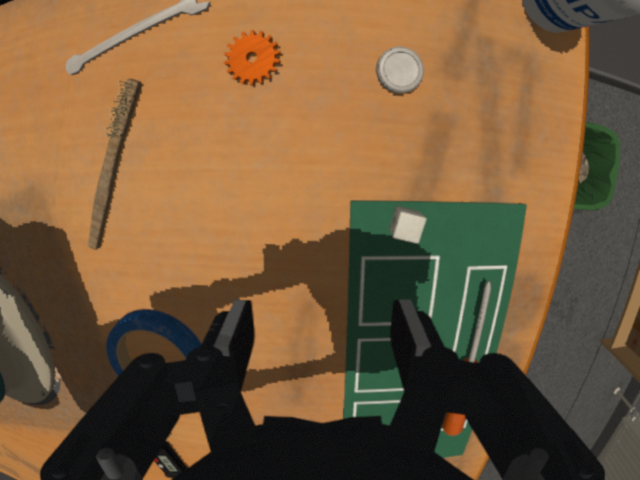

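Cap at px (400,70) and gear at (252,57) are both clear. Grasping the cap with closing along x.

Call:
{"api": "drive_tool", "payload": {"targets": [[0.02,0.05,0,0],[0.02,0.05,-0.01,0],[0.01,0.0225,-0.04,0],[0,0,-0.05,0],[0,0,-0.02,0]]}}

```text
clock: 12.35
position: [0.4633, 0.2774, 0.0818]
ee_rot: [-0.001, 0.694, 0.72, -0.002]
contact_force: [0.7, 0.5, -0.0]
width: 0.06
```

Call:
{"api": "drive_tool", "payload": {"targets": [[0,0,-0.006,0],[0,0,-0.004,0],[0,0,-0.0015,0],[0,0,0,0],[0,0,0,0]]}}

```text
clock: 12.98
position: [0.4652, 0.2778, 0.0738]
ee_rot: [0.0, 0.695, 0.719, 0.001]
contact_force: [0.5, 0.5, 0.7]
width: 0.0601
```

Call:
{"api": "drive_tool", "payload": {"targets": [[0,0,0,0],[0,0,0,0],[0,0,0,0],[0,0,0,0],[0,0,0,0]], "jaw": 0.0, "force": 40}}

```text
clock: 13.6
position: [0.4651, 0.2778, 0.0737]
ee_rot: [0.0, 0.695, 0.719, 0.0]
contact_force: [-1.0, -0.2, 5.4]
width: 0.0319
```

Call:
{"api": "drive_tool", "payload": {"targets": [[0,0,0.005,0],[0,0,0.02,0],[0,0,0.06,0],[0,0,0.03,0],[0,0,0,0]]}}

```text
clock: 14.22
position: [0.4662, 0.2783, 0.1907]
ee_rot: [0.001, 0.695, 0.719, 0.003]
contact_force: [-0.7, 0.6, -0.6]
width: 0.0319
```

```bash
python3 - <<'E'
from fit import *
d=save('wrist','w7');print(yaw(),sensors.get_state()['width'])
c=d['color'][200:480,170:470];cv2.imwrite('pics/w7c.png',cv2.resize(c,None,fx=2,fy=2)[:,:,::-1])
E
```

```text
(array([0.46506453, 0.27784643, 0.18880391]), np.float64(1.997854813484121), array([ 2.34961566e+01,  1.81208286e+01,  1.00472107e+02, -1.37407648e-03,
        6.12910768e+01,  2.14989214e+01])) 0.03203776132529073
```

View pics/w7c.png

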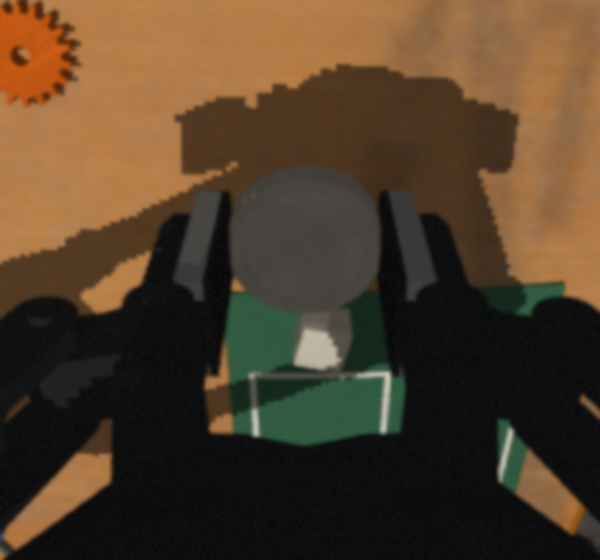

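The cap is held level between the pads, its centre at full-frame px (323,319).

```bash
python3 - <<'E'
from fit import *
d=cams.get_image('wrist');p=yaw()[0];z=p[2]-.0737+.010
print(p,fback(d,(323,319),z)-p[:2],fback(d,(285,319),z),fback(d,(361,319),z), fpix(d,[p[0],p[1],p[2]-.0637]))
E
```

```text
[0.4643365  0.27749694 0.18755732] [0.00103242 0.00195459] [0.44936862 0.27876201] [0.48139629 0.27986311] (np.float64(320.38529017390437), np.float64(322.8390007753779))
```

Call:
{"api": "drive_tool", "payload": {"targets": [[0.004,-0.05,0,0],[0.004,-0.06,0,0],[0.004,-0.06,0,0],[0.004,-0.06,0,0],[0.004,-0.06,0,0]]}}

```text
clock: 14.95
position: [0.4837, -0.0139, 0.1862]
ee_rot: [-0.001, 0.695, 0.719, -0.001]
contact_force: [1.3, -0.0, 0.7]
width: 0.0321
```

Call:
{"api": "drive_tool", "payload": {"targets": [[0,-0.044,-0.03,0],[0,0,-0.04,0],[0,0,-0.02,0],[0,0,0,0],[0,0,0,0]]}}

```text
clock: 15.58
position: [0.4848, -0.0561, 0.0979]
ee_rot: [-0.0, 0.695, 0.719, -0.0]
contact_force: [-0.2, 0.2, -0.0]
width: 0.0323
```

```bash
python3 -c "
from fit import *
print(yaw(),sensors.get_state()['width'])"
```

```text
(array([ 0.48482451, -0.05614561,  0.09786268]), np.float64(2.0059810493414423), array([-1.47817712e+01,  2.06958763e+01,  1.13333504e+02,  2.66735621e-03,
        4.60140152e+01, -1.67896002e+01])) 0.032270012551804464
```

Down 20.5 mm, release, rise, and move to where the wrist camera sees the square.

Call:
{"api": "drive_tool", "payload": {"targets": [[0,0,-0.01,0],[0,0,-0.007,0],[0,0,-0.0035,0],[0,0,0,0],[0,0,0,0]]}}

```text
clock: 16.2
position: [0.485, -0.0563, 0.0778]
ee_rot: [0.0, 0.695, 0.719, 0.0]
contact_force: [0.5, -0.7, 0.5]
width: 0.0319
```

Call:
{"api": "drive_tool", "payload": {"targets": [[0,0,0,0],[0,0,0,0],[0,0,0,0],[0,0,0.02,0],[0,0,0.05,0]], "jaw": 0.055}}

```text
clock: 16.82
position: [0.4833, -0.0559, 0.1465]
ee_rot: [-0.003, 0.695, 0.719, -0.001]
contact_force: [1.6, -0.4, 0.9]
width: 0.0551
```

Call:
{"api": "drive_tool", "payload": {"targets": [[-0.02,-0.06,0.05,0],[-0.02,-0.06,0.02,0],[0,0,0,0],[0,0,0,0],[0,0,0,0]]}}

```text
clock: 17.45
position: [0.4503, -0.158, 0.2044]
ee_rot: [-0.001, 0.694, 0.72, -0.0]
contact_force: [-0.6, -0.1, 0.8]
width: 0.0553
```

```bash
cat >> mf.py <<'E'
def inv(X,p):
    a=p[2];dx=np.array(X)[:2]-np.array(p[:2]);return np.round(1000*np.array([dx@[np.cos(a),np.sin(a)],dx@[-np.sin(a),np.cos(a)]]),1)
E
python3 - <<'E'
from mf import *
d=save('wrist','w8'); print(yaw()); p,f=matfit(d); print(p,f)
hsv=cv2.cvtColor(d['color'],cv2.COLOR_RGB2HSV)
m=(hsv[...,1]<60)&(hsv[...,2]>60); g=fpix(d,[*mat(-.033,-.078,p),.013])
B=(abs(np.arange(640)-g[0])<30)[None]&(abs(np.arange(480)-g[1])<30)[:,None]
c=comp(m&B,g);v,u=np.nonzero(c);P=np.array([fback(d,q,.013) for q in zip(u,v)]);print(g,c.sum(),cv2.minEnclosingCircle(P.astype(np.float32)*1000),inv(P.mean(0),p))
for n in ['magnet_cap','mat']: print([(inv(r['point'],p),round(r['score'],2)) for r in spotter.landmark_of(n,'wrist')])
E
```

```text
(array([ 0.45042137, -0.15794578,  0.20440572]), np.float64(2.097286428561885), array([-2.76979638e+01,  1.21939788e+01,  1.06638425e+02,  2.54758932e-02,
        6.12763658e+01, -2.98074614e+01]))
[0.51585631 0.02398969 0.03902181] 0.02126922644674778
(np.float64(379.8268442049461), np.float64(91.23344248426781)) 1891 ((484.18060302734375, -58.935028076171875), 17.454679489135742) [-34.9 -81.7]
[(array([-31.8, -81.3]), 0.89)]
[]
```

View pics/w8.png

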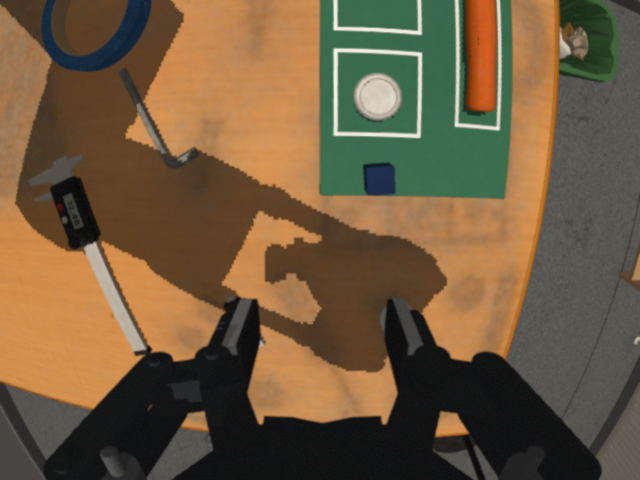

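The cap lies at mat (-34.9,-81.6), 2-3.6 mm off centre: in px, cap (377,98) against square centre (377,93). I'll regrasp it and correct by (+1.5,+3.5) mm.

Call:
{"api": "drive_tool", "payload": {"targets": [[0.0173,0.05,-0.01,0],[0.0173,0.0517,-0.02,0],[0,0,-0.05,0],[0,0,-0.03,0],[0,0,-0.01,0]]}}

```text
clock: 18.23
position: [0.4841, -0.0564, 0.0833]
ee_rot: [-0.002, 0.694, 0.72, -0.001]
contact_force: [-0.2, -0.2, 0.5]
width: 0.0548
```

Call:
{"api": "drive_tool", "payload": {"targets": [[0,0,-0.004,0],[0,0,-0.002,0],[0,0,0,0],[0,0,0,0],[0,0,0,0]]}}

```text
clock: 18.85
position: [0.4853, -0.0578, 0.0797]
ee_rot: [0.0, 0.695, 0.719, 0.0]
contact_force: [0.0, -1.0, 0.3]
width: 0.0547
```

Call:
{"api": "drive_tool", "payload": {"targets": [[0,0,0,0],[0,0,0,0],[0,0,0,0],[0,0,0,0],[0,0,0,0]], "jaw": 0.0}}

```text
clock: 19.48
position: [0.4852, -0.0577, 0.0797]
ee_rot: [0.0, 0.695, 0.719, 0.0]
contact_force: [-0.4, -0.6, 5.4]
width: 0.0314
```

Call:
{"api": "drive_tool", "payload": {"targets": [[0,0,0.003,0],[0.0015,0.0035,0,0],[0,0,0,0],[0,0,-0.003,0],[0,0,0,0]]}}

```text
clock: 20.1
position: [0.4868, -0.054, 0.0797]
ee_rot: [0.0, 0.695, 0.719, 0.0]
contact_force: [-1.6, 1.2, 6.4]
width: 0.0314
```

Call:
{"api": "drive_tool", "payload": {"targets": [[0,0,0,0],[0,0,0,0],[0,0,0,0],[0,0,0.02,0],[0,0,0.05,0]], "jaw": 0.055}}

```text
clock: 20.72
position: [0.485, -0.0538, 0.1478]
ee_rot: [-0.003, 0.695, 0.719, -0.002]
contact_force: [0.5, -0.0, 0.2]
width: 0.0549
```

Call:
{"api": "drive_tool", "payload": {"targets": [[-0.018,-0.055,0.03,0],[-0.018,-0.05,0.025,0],[0,0,0,0],[0,0,0,0],[0,0,0,0]]}}

```text
clock: 21.35
position: [0.4511, -0.1556, 0.202]
ee_rot: [-0.001, 0.694, 0.72, -0.0]
contact_force: [-0.4, -0.6, -0.4]
width: 0.055
```

```bash
cat > chk.py <<'E'
from mf import *
def blob(d,p,xy,z,f,r=30):
    hsv=cv2.cvtColor(d['color'],cv2.COLOR_RGB2HSV); g=fpix(d,[*mat(xy[0],xy[1],p),z])
    B=(abs(np.arange(640)-g[0])<r)[None]&(abs(np.arange(480)-g[1])<r)[:,None]
    c=comp(f(hsv)&B,g);v,u=np.nonzero(c);P=np.array([fback(d,q,z) for q in zip(u,v)],np.float32)
    e,rad=cv2.minEnclosingCircle(P*1000); print(c.sum(),np.round(e,1),round(rad,1),'mat',inv(np.array(e)/1000,p))
grey=lambda h:(h[...,1]<60)&(h[...,2]>60)
orange=lambda h:(h[...,0]<16)&(h[...,1]>200)&(h[...,2]>60)
E
python3 - <<'E'
from chk import *
d=save('wrist','w9'); print(yaw()); p,f=matfit(d); print(p,f)
blob(d,p,(-.033,-.078),.013,grey)
E
```

```text
(array([ 0.45120662, -0.15560477,  0.20207935]), np.float64(2.0839607608896946), array([-2.74006334e+01,  1.23354292e+01,  1.06834344e+02,  2.29258787e-02,
        6.09452265e+01, -2.94956898e+01]))
[0.51589976 0.02398836 0.0403536 ] 0.02325439453125
1911 [486.  -55.4] 17.4 mat [-33.1 -78.1]
```

The cap is now at mat (-33.1,-78.1). Next the gear, at about (0.3617,0.2822).

Call:
{"api": "drive_tool", "payload": {"targets": [[-0.009,0.0438,0,0],[-0.009,0.0438,0,0],[-0.009,0.0438,0,0],[-0.009,0.0438,0,0],[-0.009,0.0438,0,0]], "jaw": 0.065}}

```text
clock: 22.02
position: [0.4056, 0.0644, 0.2025]
ee_rot: [-0.0, 0.694, 0.72, -0.0]
contact_force: [0.5, -0.0, 0.1]
width: 0.0647
```

Call:
{"api": "drive_tool", "payload": {"targets": [[-0.009,0.0438,0,0],[-0.009,0.0438,0,0],[-0.009,0.0438,0,0],[-0.009,0.0438,-0.02,0],[-0.0085,0.0438,-0.04,0]]}}

```text
clock: 22.65
position: [0.362, 0.2841, 0.1432]
ee_rot: [0.001, 0.694, 0.72, 0.002]
contact_force: [0.2, 0.2, -0.4]
width: 0.0653
```

Call:
{"api": "drive_tool", "payload": {"targets": [[0,0,-0.03,0],[0,0,-0.02,0],[0,0,-0.01,0],[0,0,0,0],[0,0,0,0]]}}

```text
clock: 23.28
position: [0.3623, 0.2815, 0.0836]
ee_rot: [0.0, 0.695, 0.719, 0.001]
contact_force: [-0.8, 0.6, 1.0]
width: 0.0647
```

```bash
python3 - <<'E'
from chk import *
d=save('wrist','w10'); p,y,q=yaw(); print(p,y,q)
hsv=cv2.cvtColor(d['color'],cv2.COLOR_RGB2HSV); g=fpix(d,[*p[:2],.009]);c=comp(orange(hsv),g);v,u=np.nonzero(c)
P=np.array([fback(d,k,.009) for k in zip(u,v)],np.float32);print(g,c.sum(),cv2.minEnclosingCircle(P*1000),P.mean(0))
E
```

```text
[0.36241575 0.28143252 0.08372566] 1.9896740938347497 [ 2.91322958e+01  2.00062746e+01  1.17878269e+02 -9.80232993e-04
  4.20080483e+01  2.71433089e+01]
(np.float64(322.4513190119103), np.float64(310.8782590545296)) 5131 ((360.8964538574219, 282.6727600097656), 21.47896957397461) [0.36084637 0.28369617]
```

View pics/w10.png

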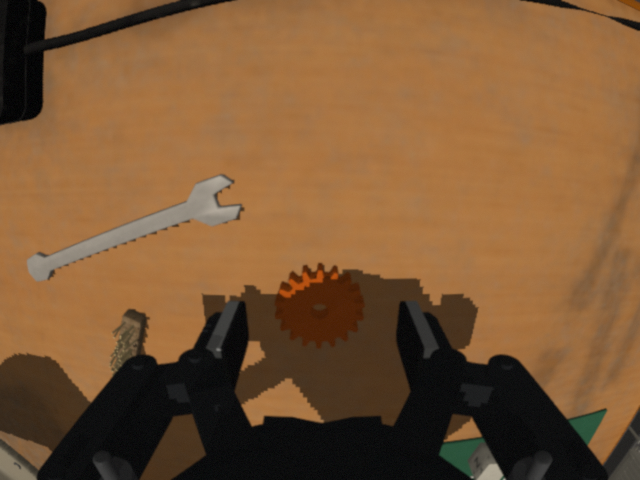

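The gear is centred between the fingers, at px (319,306). Descending and gripping.

Call:
{"api": "drive_tool", "payload": {"targets": [[-0.001,0,-0.006,0],[0,0,-0.0035,0],[0,0,0,0],[0,0,0,0],[0,0,0,0]]}}

```text
clock: 23.95
position: [0.361, 0.2812, 0.0736]
ee_rot: [0.0, 0.695, 0.719, 0.0]
contact_force: [0.5, 0.8, -0.7]
width: 0.065
```

Call:
{"api": "drive_tool", "payload": {"targets": [[0,0,0,0],[0,0,0,0],[0,0,0,0],[0,0,0,0],[0,0,0,0]], "jaw": 0.0}}

```text
clock: 24.58
position: [0.3609, 0.2812, 0.0739]
ee_rot: [0.0, 0.695, 0.719, 0.0]
contact_force: [-0.7, -0.4, 5.0]
width: 0.0387
```

Call:
{"api": "drive_tool", "payload": {"targets": [[0,0,0.005,0],[0,0,0.02,0],[0,0,0.05,0],[0,0,0.04,0],[0,0,0,0]]}}

```text
clock: 25.2
position: [0.3626, 0.2822, 0.1915]
ee_rot: [0.001, 0.695, 0.719, 0.004]
contact_force: [0.1, -0.2, -0.9]
width: 0.0384
```

```bash
python3 - <<'E'
from chk import *
d=save('wrist','w11'); p,y,q=yaw(); print(p,y,sensors.get_state()['width'])
z=p[2]-.074+.009
hsv=cv2.cvtColor(d['color'],cv2.COLOR_RGB2HSV); g=fpix(d,[*p[:2],z]);m=orange(hsv)&(hsv[...,1]>225);m[:200]=0;m[380:]=0;m[:,:270]=0;m[:,370:]=0;c=comp(m,g);v,u=np.nonzero(c)
P=np.array([fback(d,k,z) for k in zip(u,v)],np.float32);e,r=cv2.minEnclosingCircle(P*1000);print(g,c.sum(),np.array(e)/1000-p[:2],r)
c=d['color'][200:480,170:470];cv2.imwrite('pics/w11c.png',cv2.resize(c,None,fx=2,fy=2)[:,:,::-1])
E
```

```text
[0.36138397 0.28147825 0.18965352] 1.9995779657717436 0.03869776941647953
(np.float64(318.51006653816415), np.float64(321.5023529067847)) 3685 [0.00177252 0.00194503] 21.398176193237305
```

View pics/w11c.png

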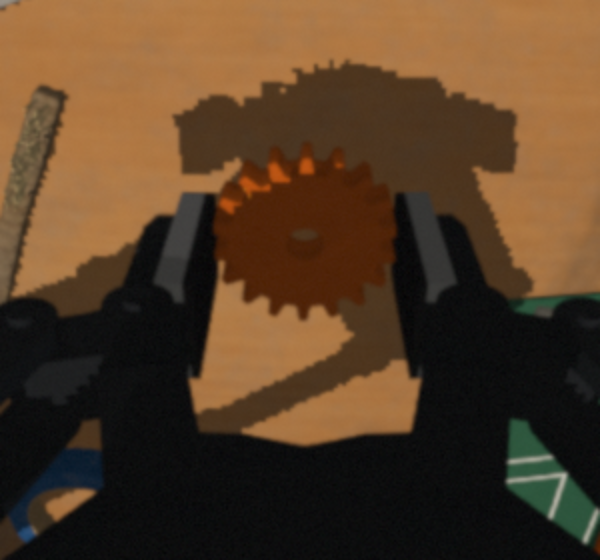

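Call:
{"api": "drive_tool", "payload": {"targets": [[0.018,-0.048,0,0],[0.018,-0.048,0,0],[0.018,-0.048,0,0],[0.018,-0.048,0,0],[0.018,-0.048,0,0]]}}

```text
clock: 25.88
position: [0.4502, 0.0396, 0.1868]
ee_rot: [-0.001, 0.695, 0.719, -0.001]
contact_force: [0.7, 0.3, 0.6]
width: 0.0384
```

Call:
{"api": "drive_tool", "payload": {"targets": [[0.018,-0.048,0,0],[0.018,-0.046,-0.02,0],[0,0,-0.03,0],[0,0,-0.02,0],[0,0,-0.01,0]]}}

```text
clock: 26.5
position: [0.4851, -0.0527, 0.1059]
ee_rot: [-0.002, 0.695, 0.719, -0.001]
contact_force: [0.8, -0.3, -0.4]
width: 0.0385
```

```bash
python3 -c "
from fit import *
[cams.get_image('wrist') for i in range(3)]
print(yaw(),sensors.get_state()['width'])"
```

```text
(array([ 0.48636676, -0.05259919,  0.10769177]), np.float64(2.0141253036707445), array([-1.43274802e+01,  1.99781975e+01,  1.12520217e+02, -1.34569625e-03,
        4.76115223e+01, -1.63406697e+01])) 0.038489434546860726
```

Down 20.5 mm to 0.0872, release, and back off to check.

Call:
{"api": "drive_tool", "payload": {"targets": [[0,0,-0.01,0],[0,0,-0.007,0],[0,0,-0.0035,0],[0,0,0,0],[0,0,0,0]]}}

```text
clock: 27.28
position: [0.487, -0.0529, 0.0881]
ee_rot: [0.0, 0.695, 0.719, 0.0]
contact_force: [0.0, -0.5, -0.2]
width: 0.0387
```

Call:
{"api": "drive_tool", "payload": {"targets": [[0,0,0,0],[0,0,0,0],[0,0,0,0],[0,0,0.02,0],[0,0,0.05,0]], "jaw": 0.06}}

```text
clock: 27.9
position: [0.4853, -0.0525, 0.1568]
ee_rot: [-0.003, 0.695, 0.719, -0.001]
contact_force: [0.6, -0.8, 0.9]
width: 0.0599
```

Call:
{"api": "drive_tool", "payload": {"targets": [[-0.018,-0.055,0.03,0],[-0.018,-0.05,0.015,0],[0,0,0,0],[0,0,0,0],[0,0,0,0]]}}

```text
clock: 28.52
position: [0.4515, -0.1545, 0.2011]
ee_rot: [-0.001, 0.694, 0.72, -0.0]
contact_force: [0.5, -0.1, -0.1]
width: 0.0601
```

```bash
python3 - <<'E'
from chk import *
d=save('wrist','w12'); print(yaw()); p,f=matfit(d); print(p,f)
blob(d,p,(-.033,-.078),.022,orange,40)
print([fback(d,fpix(d,[.4,.1,.02]),.02)])
for n in ['memory_stick','glue_stick']:
  print(n,[(np.round(r['point'],4),r['score']) for r in spotter.landmark_of(n,'wrist')[:1]])
c=d['color'][0:240,260:560];cv2.imwrite('pics/w12c.png',cv2.resize(c,None,fx=2.4,fy=2.4)[:,:,::-1])
E
```

```text
(array([ 0.45156423, -0.15440828,  0.20110269]), np.float64(2.086988036094735), array([-2.72507724e+01,  1.23781865e+01,  1.06940085e+02,  2.11975058e-02,
        6.07651305e+01, -2.93480949e+01]))
[0.51572504 0.02407857 0.04060074] 0.021869506686925888
2119 [486.2 -53.8] 20.1 mat [-32.6 -76.6]
[array([0.4, 0.1])]
memory_stick [(array([ 0.3791, -0.2472,  0.0032]), 0.6)]
glue_stick [(array([ 0.5163, -0.2362, -0.004 ]), 0.75)]
```

View pics/w12c.png

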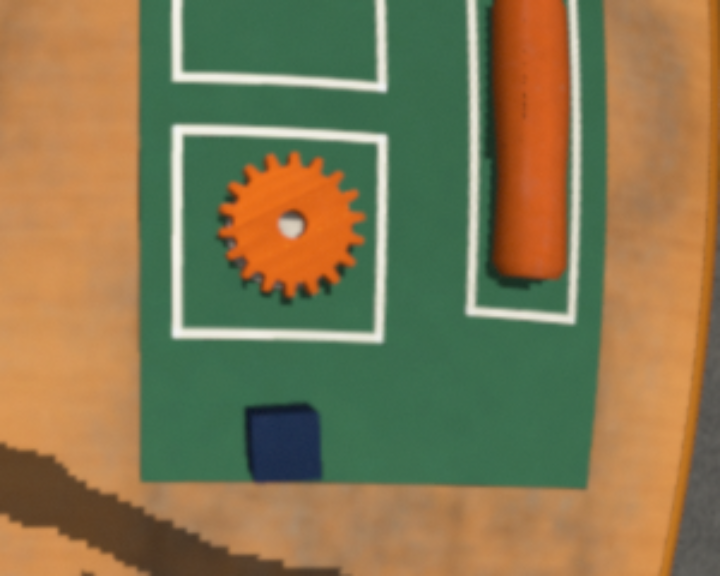

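The gear lies flat on the cap: hole at crop px (291,224), gear at mat (-32.6,-76.6), cap at (-33.1,-78.1). Blue cube intact. Now the memory stick.

Call:
{"api": "drive_tool", "payload": {"targets": [[-0.005,-0.045,0.02,5],[-0.005,-0.05,0,5],[-0.005,-0.05,0,5],[-0.005,-0.037,-0.02,5],[0,0,0,5]], "jaw": 0.05}}

```text
clock: 29.3
position: [0.4312, -0.3394, 0.1999]
ee_rot: [-0.001, 0.522, 0.853, -0.0]
contact_force: [0.5, 1.0, -0.1]
width: 0.0504
```

```bash
python3 - <<'E'
from chk import *
[cams.get_image('wrist') for i in range(4)]
d=save('wrist','w13'); p,y,q=yaw(); print(p,y)
for n in ['memory_stick','glue_stick']:
  for f in (spotter.landmark_of,spotter.find_in): print(n,[(np.round(r['point'],4),r['score']) for r in f(n,'wrist')[:1]])
g=fpix(d,[.386,-.249,.006]);print(g)
u,v=int(g[0]),int(g[1]);c=d['color'][v-75:v+75,u-100:u+100];cv2.imwrite('pics/w13c.png',cv2.resize(c,None,fx=4,fy=4,interpolation=cv2.INTER_CUBIC)[:,:,::-1])
hsv=cv2.cvtColor(d['color'],cv2.COLOR_RGB2HSV)
B=(abs(np.arange(640)-g[0])<60)[None]&(abs(np.arange(480)-g[1])<60)[:,None]
m=comp((hsv[...,2]<60)&B,g);v,u=np.nonzero(m);print(rect(np.array([fback(d,k,.006) for k in zip(u,v)])))
E
```

```text
[ 0.4319666  -0.33695531  0.20174234] 26.989054187886047
memory_stick [(array([ 0.3766, -0.2457,  0.0037]), 0.86)]
memory_stick [(array([ 0.382 , -0.2465,  0.0098]), 0.61)]
glue_stick [(array([ 0.5177, -0.2382, -0.0013]), 0.61)]
glue_stick [(array([ 0.5088, -0.2383,  0.0824]), 0.78)]
(np.float64(321.10747477519766), np.float64(93.36058997590501))
(array([ 382.6, -241.9]), array([14.7, 35.2]), np.float32(117.1))
```

View pics/w13c.png

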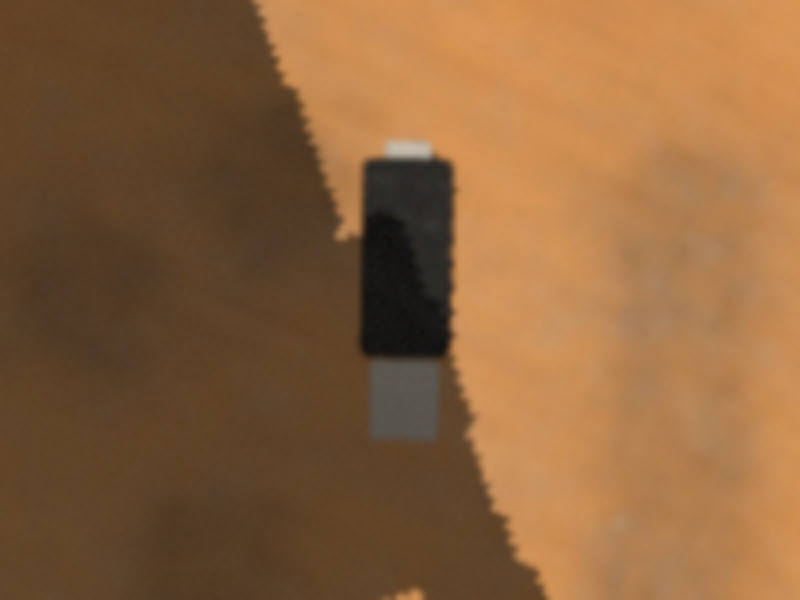

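Stick upright in the crop: white end at y=142, plug end at y=440, and its axis along the gripping direction. Centre is about (0.385,-0.245).

Call:
{"api": "drive_tool", "payload": {"targets": [[-0.022,0.045,-0.01,0],[-0.025,0.047,-0.03,0],[0,0,-0.045,0],[0,0,-0.025,0],[0,0,-0.01,0]]}}

```text
clock: 30.38
position: [0.3843, -0.2449, 0.0809]
ee_rot: [-0.001, 0.522, 0.853, 0.0]
contact_force: [0.2, 0.8, -0.3]
width: 0.05
```

Call:
{"api": "drive_tool", "payload": {"targets": [[0,0,-0.004,0],[0,0,-0.002,0],[0,0,0,0],[0,0,0,0],[0,0,0,0]]}}

```text
clock: 31.0
position: [0.3848, -0.2457, 0.0761]
ee_rot: [0.0, 0.523, 0.853, -0.0]
contact_force: [-0.5, 0.3, -0.2]
width: 0.0499
```

Call:
{"api": "drive_tool", "payload": {"targets": [[0,0,0,0],[0,0,0,0],[0,0,0,0],[0,0,0,0],[0,0,0,0]], "jaw": 0.0}}

```text
clock: 31.62
position: [0.3847, -0.2456, 0.0759]
ee_rot: [0.0, 0.523, 0.853, 0.0]
contact_force: [-0.7, 0.2, 5.6]
width: 0.0147
```

Call:
{"api": "drive_tool", "payload": {"targets": [[0,0,0.005,0],[0,0,0.02,0],[0,0,0.06,0],[0,0,0.04,0],[0,0,0,0]]}}

```text
clock: 32.25
position: [0.3861, -0.2468, 0.2038]
ee_rot: [0.004, 0.522, 0.853, -0.001]
contact_force: [-0.2, -0.4, 1.2]
width: 0.0141
```

```bash
python3 - <<'E'
from chk import *
d=save('wrist','w14'); p,y,q=yaw(); print(p,y,sensors.get_state()['width'])
print(fpix(d,[*p[:2],p[2]-.0757+.008]))
c=d['color'][200:480,170:470];cv2.imwrite('pics/w14c.png',cv2.resize(c,None,fx=2,fy=2)[:,:,::-1])
E
```

```text
[ 0.38507921 -0.24594323  0.20195332] 26.99856841785155 0.014522206649990169
(np.float64(320.77153806440134), np.float64(313.1884833094722))
```

View pics/w14c.png

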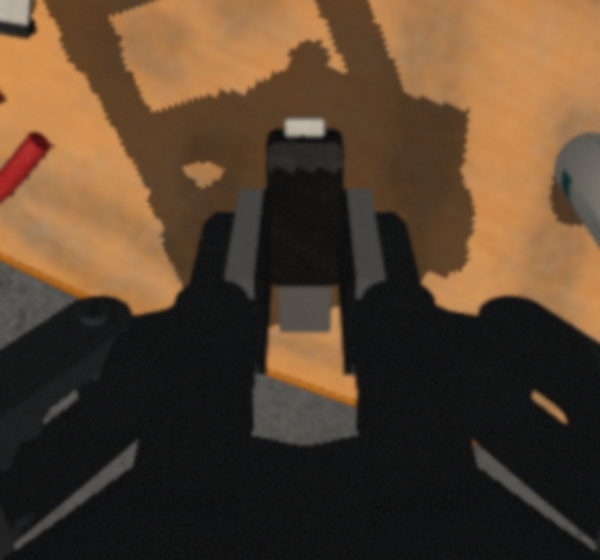

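The stick is held level: white end at px (322,259.5), plug end at (322,365.5). I'll compute its centre relative to the TCP.

```bash
python3 - <<'E'
from chk import *
d=cams.get_image('wrist'); p,y,q=yaw(); z=p[2]-.0757+.006
a,b=fback(d,(322,259.5),z),fback(d,(322,365.5),z); print(p,np.linalg.norm(a-b),(a+b)/2-p[:2],((a+b)/2-p[:2])@[-.454,.891],sensors.get_state()['width'])
E
```

```text
[ 0.38435196 -0.24531685  0.20062526] 0.054724812227831786 [ 0.00118861 -0.00179797] -0.0021416233310031273 0.014315614708680171
```

Call:
{"api": "drive_tool", "payload": {"targets": [[0.014,0.04,0,-5],[0.014,0.04,0,-5],[0.014,0.04,0,-5],[0.014,0.04,0,-5],[0.014,0.04,0,-5]]}}

```text
clock: 32.98
position: [0.4539, -0.044, 0.1988]
ee_rot: [-0.002, 0.696, 0.718, -0.001]
contact_force: [0.7, 0.0, 0.6]
width: 0.0143
```

Call:
{"api": "drive_tool", "payload": {"targets": [[0.014,0.04,0,0.2],[0.015,0.0345,-0.03,0],[0,0,-0.04,0],[0,0,-0.03,0],[0,0,0,0]]}}

```text
clock: 33.6
position: [0.4807, 0.0293, 0.0974]
ee_rot: [-0.004, 0.693, 0.721, -0.003]
contact_force: [-0.0, -0.2, 0.4]
width: 0.0144
```

```bash
python3 -c "
from fit import *
[cams.get_image('wrist') for i in range(3)]
print(yaw(),sensors.get_state()['width'])"
```

```text
(array([0.48393933, 0.02876713, 0.10100679]), np.float64(2.1829225450089833), array([-4.82825842e+00,  2.01911077e+01,  1.13573982e+02, -5.75853265e-04,
        4.62101182e+01, -7.01078181e+00])) 0.014268680303028036
```

Call:
{"api": "drive_tool", "payload": {"targets": [[0,0,-0.011,0],[0,0,-0.007,0],[0,0,-0.0038,0],[0,0,0,0],[0,0,0,0]]}}

```text
clock: 34.38
position: [0.4837, 0.0289, 0.079]
ee_rot: [0.0, 0.693, 0.721, 0.0]
contact_force: [0.1, 0.6, 0.9]
width: 0.0146
```

Call:
{"api": "drive_tool", "payload": {"targets": [[0,0,0,0],[0,0,0,0],[0,0,0,0],[0,0,0.02,0],[0,0,0.05,0]], "jaw": 0.04}}

```text
clock: 35.0
position: [0.482, 0.029, 0.1478]
ee_rot: [-0.002, 0.693, 0.72, -0.002]
contact_force: [1.3, -0.4, -0.6]
width: 0.0396
```

Call:
{"api": "drive_tool", "payload": {"targets": [[-0.018,-0.055,0.03,0],[-0.018,-0.05,0.025,0],[0,0,0,0],[0,0,0,0],[0,0,0,0]]}}

```text
clock: 35.62
position: [0.4481, -0.0727, 0.2018]
ee_rot: [-0.001, 0.693, 0.721, -0.0]
contact_force: [0.8, 0.5, -0.7]
width: 0.0403
```

```bash
python3 - <<'E'
from chk import *
d=save('wrist','w15'); print(yaw()); p,f=matfit(d); print(p,f)
hsv=cv2.cvtColor(d['color'],cv2.COLOR_RGB2HSV);g=fpix(d,[*mat(-.033,0,p),.009]);print(g)
B=(abs(np.arange(640)-g[0])<32)[None]&(abs(np.arange(480)-g[1])<38)[:,None]
m=B&((hsv[...,2]<45)|((hsv[...,1]<50)&(hsv[...,2]>40)));m=cv2.morphologyEx(m.astype(np.uint8),cv2.MORPH_OPEN,np.ones((3,3)))
v,u=np.nonzero(m);print(m.sum(),rect(np.array([inv(fback(d,k,p[0]*0+.009),p)/1000 for k in zip(u,v)])))
c=d['color'][0:240,260:560];cv2.imwrite('pics/w15c.png',cv2.resize(c,None,fx=2.4,fy=2.4)[:,:,::-1])
E
```

```text
(array([ 0.44820555, -0.0726434 ,  0.20182338]), np.float64(2.290119611182331), array([-1.80120862e+01,  1.04610410e+01,  1.09445271e+02,  2.48372827e-02,
        6.02003019e+01, -2.03145231e+01]))
[0.51595054 0.02426282 0.04137054] 0.0840393602848053
(np.float64(378.41938517170155), np.float64(101.43162443830303))
1445 (array([-32.6,   2.3]), array([49.8, 15.5]), np.float32(90.0))
```

View pics/w15c.png

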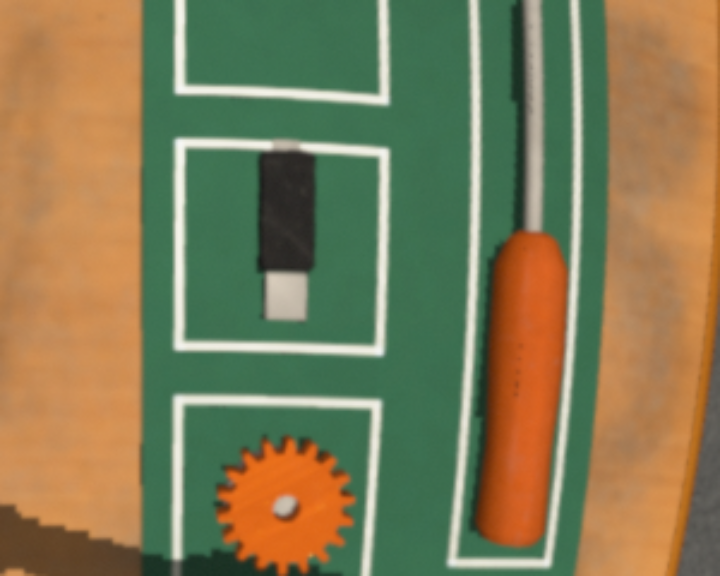

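The stick is flat and aligned but about 4.4 mm too far towards +y (ends at crop y=142 and 321, square 146–350). Regrasp and shift it.

Call:
{"api": "drive_tool", "payload": {"targets": [[0.0177,0.05,-0.01,0],[0.0178,0.0515,-0.03,0],[0,0,-0.05,0],[0,0,-0.02,0],[0,0,-0.008,0]]}}

```text
clock: 36.3
position: [0.4829, 0.029, 0.0828]
ee_rot: [-0.002, 0.693, 0.721, -0.001]
contact_force: [-0.1, 0.1, 0.5]
width: 0.0402
```

Call:
{"api": "drive_tool", "payload": {"targets": [[0,0,-0.003,0],[0,0,-0.002,0],[0,0,0,0],[0,0,0,0],[0,0,0,0]]}}

```text
clock: 36.92
position: [0.484, 0.0276, 0.0801]
ee_rot: [0.0, 0.694, 0.72, 0.0]
contact_force: [0.4, 0.4, -0.0]
width: 0.0398
```

Call:
{"api": "drive_tool", "payload": {"targets": [[0,0,0,0],[0,0,0,0],[0,0,0,0],[0,0,0,0],[0,0,0,0]], "jaw": 0.0}}

```text
clock: 37.55
position: [0.484, 0.0276, 0.08]
ee_rot: [0.0, 0.693, 0.721, 0.0]
contact_force: [-1.6, -0.1, 5.2]
width: 0.0142
```

Call:
{"api": "drive_tool", "payload": {"targets": [[0,0,0.003,0],[0,-0.0044,0,0],[0,0,0,0],[0,0,-0.0028,0],[0,0,0,0]]}}

```text
clock: 38.17
position: [0.4839, 0.0232, 0.08]
ee_rot: [0.0, 0.693, 0.721, 0.0]
contact_force: [-0.7, -0.7, 3.6]
width: 0.0142
```

Call:
{"api": "drive_tool", "payload": {"targets": [[0,0,0,0],[0,0,0,0],[0,0,0,0],[0,0,0.02,0],[0,0,0.05,0]], "jaw": 0.04}}

```text
clock: 38.8
position: [0.4822, 0.0234, 0.1487]
ee_rot: [-0.002, 0.693, 0.72, -0.002]
contact_force: [0.1, 0.0, -0.3]
width: 0.04
```

Call:
{"api": "drive_tool", "payload": {"targets": [[-0.018,-0.055,0.03,0],[-0.018,-0.055,0.025,0],[0,0,0,0],[0,0,0,0],[0,0,0,0]]}}

```text
clock: 39.42
position: [0.4485, -0.0828, 0.2026]
ee_rot: [-0.001, 0.693, 0.721, -0.0]
contact_force: [-0.1, 0.3, -0.3]
width: 0.0401
```

```bash
python3 - <<'E'
from chk import *
d=save('wrist','w16'); print(yaw()); p,f=matfit(d); print(p,f)
# profile along stick axis (mat x=-33): hue-saturation of the ray
for y in range(-34,37,2):
    u,v=fpix(d,[*mat(-.0325,y/1e3,p),.009]); h=cv2.cvtColor(d['color'],cv2.COLOR_RGB2HSV)[int(round(v)),int(round(u))]; print(y,h.tolist(),end='; ')
blob(d,p,(-.033,-.078),.022,orange,40)
E
```

```text
(array([ 0.44859899, -0.08277324,  0.20263087]), np.float64(2.2975134443807392), array([-1.92183512e+01,  1.05809664e+01,  1.09146240e+02,  2.36095915e-02,
        6.03737146e+01, -2.15275116e+01]))
[0.51597083 0.02404196 0.04153544] 0.20174606144428253
-34 [72, 116, 112]; -32 [42, 25, 203]; -30 [23, 13, 239]; -28 [70, 104, 115]; -26 [23, 32, 169]; -24 [18, 34, 193]; -22 [18, 34, 196]; -20 [17, 33, 200]; -18 [19, 34, 204]; -16 [18, 34, 205]; -14 [18, 35, 204]; -12 [15, 32, 64]; -10 [23, 25, 41]; -8 [23, 24, 42]; -6 [23, 24, 42]; -4 [15, 25, 41]; -2 [15, 30, 51]; 0 [15, 29, 52]; 2 [20, 33, 46]; 4 [23, 24, 42]; 6 [8, 24, 42]; 8 [12, 30, 43]; 10 [15, 34, 45]; 12 [12, 28, 45]; 14 [15, 33, 47]; 16 [10, 36, 43]; 18 [24, 29, 44]; 20 [18, 29, 44]; 22 [15, 35, 44]; 24 [17, 35, 155]; 26 [18, 34, 194]; 28 [41, 27, 180]; 30 [28, 13, 233]; 32 [70, 95, 121]; 34 [71, 116, 114]; 36 [72, 116, 114]; 1957 [486.3 -52.9] 20.3 mat [-32.8 -75.6]
```

The stick now spans -27…+27 mm, so it is centred. Now the glue stick: hover behind it and measure its top.

Call:
{"api": "drive_tool", "payload": {"targets": [[0.01,-0.05,0.03,0],[0.014,-0.055,0.02,0],[0.014,-0.055,0,0],[0.014,-0.055,0,0],[0.014,-0.05,0,0]], "jaw": 0.07}}

```text
clock: 40.1
position: [0.5158, -0.3497, 0.2525]
ee_rot: [-0.001, 0.693, 0.721, 0.0]
contact_force: [0.1, -0.1, -0.5]
width: 0.0701
```

```bash
python3 - <<'E'
from chk import *
[cams.get_image('wrist') for i in range(4)]
d=save('wrist','w17'); p,y,q=yaw(); print(p,y)
for c in ('wrist','side','scene'):
  if c!='wrist': cams.get_image(c)
  for f in (spotter.landmark_of,spotter.find_in): print(c,[(np.round(r['point'],4),round(r['score'],2)) for r in f('glue_stick',c)[:1]])
print(fpix(d,[.518,-.238,.098]),fpix(d,[.518,-.238,0]))
E
```

```text
[ 0.51486222 -0.34751408  0.25219573] 2.2585021894211095
wrist [(array([ 0.5183, -0.242 , -0.0015]), 0.82)]
wrist [(array([ 0.5162, -0.2377,  0.0952]), 0.69)]
side [(array([ 0.5197, -0.2373,  0.0038]), 0.56)]
side [(array([ 0.5311, -0.2459,  0.0584]), 0.97)]
scene [(array([ 0.52  , -0.2405, -0.002 ]), 0.84)]
scene [(array([ 0.5106, -0.2518,  0.0586]), 0.64)]
(np.float64(335.14949539805866), np.float64(71.55311586731665)) (np.float64(331.3412363335594), np.float64(84.93145319789747))
```

View pics/w17.png

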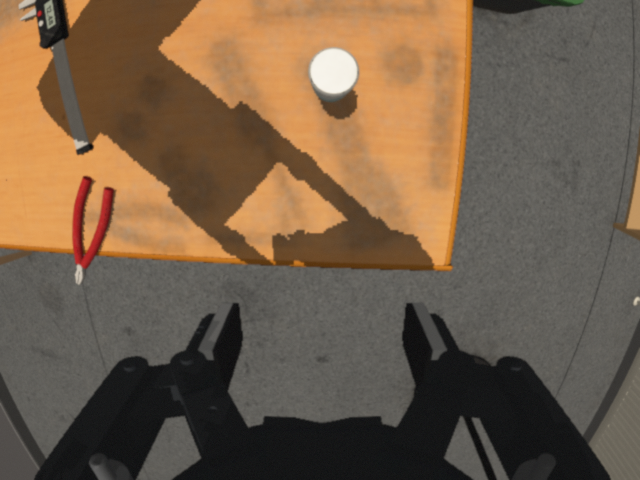

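Glue stick top at px (334,73), so position about (0.518,-0.238). Grasping at about 70 mm height.

Call:
{"api": "drive_tool", "payload": {"targets": [[0.003,0.055,0,0],[0,0.0545,0,0],[0,0,-0.04,0],[0,0,-0.05,0],[0,0,-0.03,0]]}}

```text
clock: 41.38
position: [0.5168, -0.2385, 0.1317]
ee_rot: [-0.001, 0.693, 0.721, -0.0]
contact_force: [0.9, -1.4, 0.3]
width: 0.0702
```

Call:
{"api": "drive_tool", "payload": {"targets": [[0,0,-0.008,0],[0,0,0,0],[0,0,0,0],[0,0,0,0],[0,0,0,0]]}}

```text
clock: 42.0
position: [0.5181, -0.2397, 0.1263]
ee_rot: [0.001, 0.693, 0.721, 0.0]
contact_force: [0.0, -0.5, 0.0]
width: 0.07
```

Call:
{"api": "drive_tool", "payload": {"targets": [[0,0,0,0],[0,0,0,0],[0,0,0,0],[0,0,0,0],[0,0,0,0]], "jaw": 0.0}}

```text
clock: 42.62
position: [0.5178, -0.2395, 0.1256]
ee_rot: [0.0, 0.693, 0.721, 0.0]
contact_force: [0.5, 0.2, 3.1]
width: 0.0296
```

Call:
{"api": "drive_tool", "payload": {"targets": [[0,0,0.005,0],[0,0,0.02,0],[0,0,0.04,0],[0,0,0.03,0],[0,0,0,0]]}}

```text
clock: 43.25
position: [0.519, -0.2402, 0.223]
ee_rot: [0.003, 0.693, 0.721, 0.001]
contact_force: [-0.2, 0.6, -0.9]
width: 0.0301
```

```bash
python3 - <<'E'
from chk import *
d=save('wrist','w18'); p,y,q=yaw(); print(p,y,q,sensors.get_state()['width'])
print(fpix(d,[*p[:2],p[2]-.124+.098]))
E
```

```text
[ 0.51801585 -0.2396104   0.22114396] 2.196655064043786 [-3.18096646e+01  1.87028023e+01  9.43081757e+01  5.09787808e-03
  6.68695138e+01 -3.40082615e+01] 0.02944499839797178
(np.float64(319.3294774175767), np.float64(377.80074267268094))
```

View pics/w18.png

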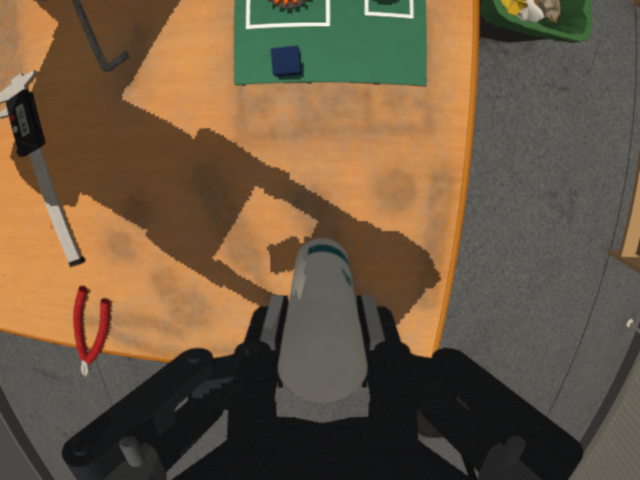

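The glue stick is held upright. Carrying it to the square by the white cube.

Call:
{"api": "drive_tool", "payload": {"targets": [[-0.005,0.045,0,0],[-0.005,0.05,0,0],[-0.005,0.05,0,0],[-0.005,0.05,0,0],[-0.005,0.05,0,0]]}}

```text
clock: 43.92
position: [0.4914, 0.0072, 0.2187]
ee_rot: [-0.001, 0.694, 0.72, -0.001]
contact_force: [0.6, 1.1, -1.3]
width: 0.0295
```

Call:
{"api": "drive_tool", "payload": {"targets": [[-0.006,0.05,0,0],[-0.0064,0.046,0,0],[0,0,-0.03,0],[0,0,-0.03,0],[0,0,0,0]]}}

```text
clock: 44.55
position: [0.4776, 0.1015, 0.1573]
ee_rot: [-0.003, 0.693, 0.721, -0.003]
contact_force: [-0.1, 0.3, 0.7]
width: 0.0292
```

```bash
python3 -c "
from fit import *
[cams.get_image('wrist') for i in range(3)]
print(yaw(),sensors.get_state()['width'])"
```

```text
(array([0.48072756, 0.10138815, 0.16071935]), np.float64(2.1743079661068476), array([3.78835716e+00, 1.60718195e+01, 1.08607607e+02, 1.04819302e-03,
       5.52961856e+01, 1.61345227e+00])) 0.029146612523453682
```

Call:
{"api": "drive_tool", "payload": {"targets": [[0,0,-0.015,0],[0,0,-0.009,0],[0,0,-0.005,0],[0,0,-0.0026,0],[0,0,0,0]]}}

```text
clock: 45.32
position: [0.4805, 0.1015, 0.129]
ee_rot: [0.0, 0.693, 0.721, 0.0]
contact_force: [0.4, 0.1, -1.0]
width: 0.0293
```

Call:
{"api": "drive_tool", "payload": {"targets": [[0,0,0,0],[0,0,0,0],[0,0,0,0],[0,0,0,0],[0,0,0.01,0]], "jaw": 0.06}}

```text
clock: 45.95
position: [0.4798, 0.1015, 0.1387]
ee_rot: [-0.001, 0.693, 0.721, -0.001]
contact_force: [-0.3, -0.2, -0.4]
width: 0.0601
```

Call:
{"api": "drive_tool", "payload": {"targets": [[0,0,0.02,0],[0,0,0.04,0],[0,0,0.04,0],[-0.01,-0.05,0.01,0],[-0.02,-0.05,0,0]]}}

```text
clock: 46.58
position: [0.4514, 0.0006, 0.251]
ee_rot: [0.002, 0.693, 0.721, 0.001]
contact_force: [1.2, -0.6, -0.7]
width: 0.06
```

```bash
python3 - <<'E'
from chk import *
[cams.get_image('wrist') for i in range(4)]
d=save('wrist','w19'); print(yaw()); p,f=matfit(d); print(p,f)
for n in ['glue_stick','white_cube','blue_cube']: print(n,[(inv(r['point'],p),round(r['score'],2)) for r in spotter.landmark_of(n,'wrist')[:1]])
for x,y,z in [(-33,78,.101),(-33,78,.003)]: print(fpix(d,[*mat(x/1e3,y/1e3,p),z]))
E
```

```text
(array([0.45052477, 0.00159763, 0.24938007]), np.float64(2.134034042441845), array([-8.68546237e+00,  7.36284498e+00,  1.05620255e+02,  4.54470264e-02,
        6.69521281e+01, -1.08372833e+01]))
[0.51629162 0.02377147 0.0381697 ] 0.5406973958015442
glue_stick [(array([-33.4,  81. ]), 0.76)]
white_cube [(array([-31. , 139.7]), 0.89)]
blue_cube [(array([ -34.2, -137.9]), 0.72)]
(np.float64(380.5470722159418), np.float64(91.11740211946181))
(np.float64(362.33019750956703), np.float64(98.19007314975755))
```

View pics/w19.png

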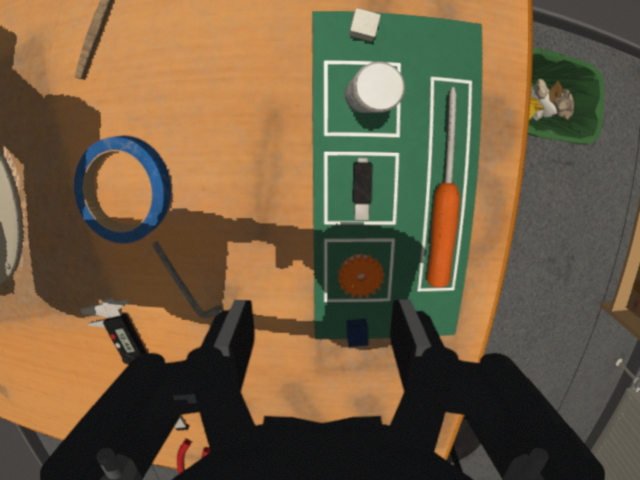

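The glue stick stands upright; its top at px (379.5,87) against a predicted (380.5,91) puts it about 2.5 mm too far +y. Small regrasp to correct.

Call:
{"api": "drive_tool", "payload": {"targets": [[0.015,0.05,0,0],[0.015,0.05,0,0],[0,0,-0.04,0],[0,0,-0.04,0],[0,0,-0.03,0]]}}

```text
clock: 47.6
position: [0.4799, 0.103, 0.1371]
ee_rot: [-0.001, 0.692, 0.721, -0.001]
contact_force: [0.8, 0.5, -0.8]
width: 0.06
```

Call:
{"api": "drive_tool", "payload": {"targets": [[0,0,-0.008,0],[0,0,-0.002,0],[0,0,0,0],[0,0,0,0],[0,0,0,0]]}}

```text
clock: 48.22
position: [0.4808, 0.1015, 0.1296]
ee_rot: [0.001, 0.693, 0.72, 0.001]
contact_force: [0.1, -0.1, -0.0]
width: 0.0604
```

Call:
{"api": "drive_tool", "payload": {"targets": [[0,0,0,0],[0,0,0,0],[0,0,0,0],[0,0,0,0],[0,0,0,0]], "jaw": 0.0}}

```text
clock: 48.85
position: [0.4804, 0.1015, 0.1292]
ee_rot: [0.0, 0.693, 0.721, 0.0]
contact_force: [-1.1, 0.1, 6.1]
width: 0.0297
```

Call:
{"api": "drive_tool", "payload": {"targets": [[0,0,0.003,0],[0,-0.0025,0,0],[0,0,0,0],[0,0,-0.0025,0],[0,0,0,0]]}}

```text
clock: 49.48
position: [0.4804, 0.099, 0.1292]
ee_rot: [0.0, 0.693, 0.721, 0.0]
contact_force: [0.4, -0.2, -0.2]
width: 0.0293
```

Call:
{"api": "drive_tool", "payload": {"targets": [[0,0,0,0],[0,0,0,0],[0,0,0,0],[0,0,0,0],[0,0,0.01,0]], "jaw": 0.06}}

```text
clock: 50.1
position: [0.4798, 0.099, 0.1391]
ee_rot: [-0.001, 0.693, 0.721, -0.001]
contact_force: [0.7, -0.5, 0.6]
width: 0.0601
```

Call:
{"api": "drive_tool", "payload": {"targets": [[0,0,0.02,0],[0,0,0.04,0],[0,0,0.04,0],[-0.01,-0.05,0.01,0],[-0.02,-0.05,0,0]]}}

```text
clock: 50.72
position: [0.4514, -0.0019, 0.2515]
ee_rot: [0.002, 0.693, 0.721, 0.001]
contact_force: [-0.1, -0.1, -0.5]
width: 0.0601
```

```bash
python3 - <<'E'
from chk import *
[cams.get_image('wrist') for i in range(4)]
d=save('wrist','w20'); print(yaw()); p,f=matfit(d); print(p,f)
blob(d,p,(-.033,.078),.101,lambda h:(h[...,1]<40)&(h[...,2]>195),32)
blob(d,p,(-.033,-.078),.022,orange,40)
for n in ['glue_stick','white_cube','blue_cube']: print(n,[(inv(r['point'],p),round(r['score'],2)) for r in spotter.landmark_of(n,'wrist')[:1]])
E
```

```text
(array([ 0.45050539, -0.00091828,  0.24988379]), np.float64(2.1317810601690024), array([-9.00496751e+00,  7.33509856e+00,  1.05574898e+02,  4.39572362e-02,
        6.70249292e+01, -1.11539004e+01]))
[0.51622255 0.02388796 0.03848724] 0.4310915470123291
1625 [479.6 101.3] 13.5 mat [-33.6  78.7]
1225 [486.7 -52.1] 20.5 mat [-32.4 -74.8]
glue_stick [(array([-30.6,  79.8]), 0.68)]
white_cube [(array([-32.1, 138. ]), 0.7)]
blue_cube [(array([ -33.6, -138. ]), 0.96)]
```

The glue stick is at mat (-33.6,78.7). I'll cross-check the gear with the other cameras.

```bash
python3 - <<'E'
from chk import *
import mf
p=(.515,.0262,.038)
for cam in('side','scene'):
    d=save(cam,cam+'21'); hsv=cv2.cvtColor(d['color'],cv2.COLOR_RGB2HSV); g=pix(d,[*mat(-.033,-.078,p),.022]); print(cam,g)
    B=(abs(np.arange(640)-g[0])<25)[None]&(abs(np.arange(480)-g[1])<20)[:,None]
    try:
        c=comp((hsv[...,0]<16)&(hsv[...,1]>150)&B,g);P=bp(d,c,.0205).astype(np.float32);e,r=cv2.minEnclosingCircle(P*1000);print(c.sum(),e,r,inv(np.array(e)/1000,p),P.mean(0))
    except Exception as x: print(x)
    for n in ['gear','magnet_cap','glue_stick','screwdriver','mat','memory_stick']: print(n,[(inv(r['point'],p),round(r['score'],2)) for r in spotter.landmark_of(n,cam)[:1]])
d=cams.get_image('side');g=pix(d,[*mat(-.033,-.0,p),.02]);u,v=int(g[0]),int(g[1])
cv2.imwrite('pics/s21c.png',cv2.resize(d['color'][v-55:v+65,u-85:u+75],None,fx=5,fy=5,interpolation=cv2.INTER_CUBIC)[:,:,::-1])
E
```

```text
side [311.03524226 272.61983438]
205 (486.001953125, -52.568328857421875) 23.432270050048828 [-32.  -77.6] [ 0.48662287 -0.05221751]
gear [(array([-28.5, -81. ]), 0.6)]
magnet_cap [(array([-31.4, -80.5]), 0.49)]
glue_stick [(array([-31.4,  74.8]), 0.65)]
screwdriver [(array([47.3,  4.3]), 0.69)]
mat [(array([-2.2, -1.2]), 0.96)]
memory_stick []
scene [339.03970283 251.55891797]
123 (484.9097595214844, -56.30167007446289) 22.41156578063965 [-33.2 -81.3] [ 0.48421094 -0.05758516]
gear [(array([-31. , -76.3]), 0.45)]
magnet_cap [(array([-31.4, -78.7]), 0.63)]
glue_stick [(array([-31. ,  72.1]), 0.83)]
screwdriver [(array([44.5, -1.5]), 0.49)]
mat [(array([-0.3, -3. ]), 0.7)]
memory_stick [(array([-31.3,  -0. ]), 0.49)]
```

View pics/s21c.png

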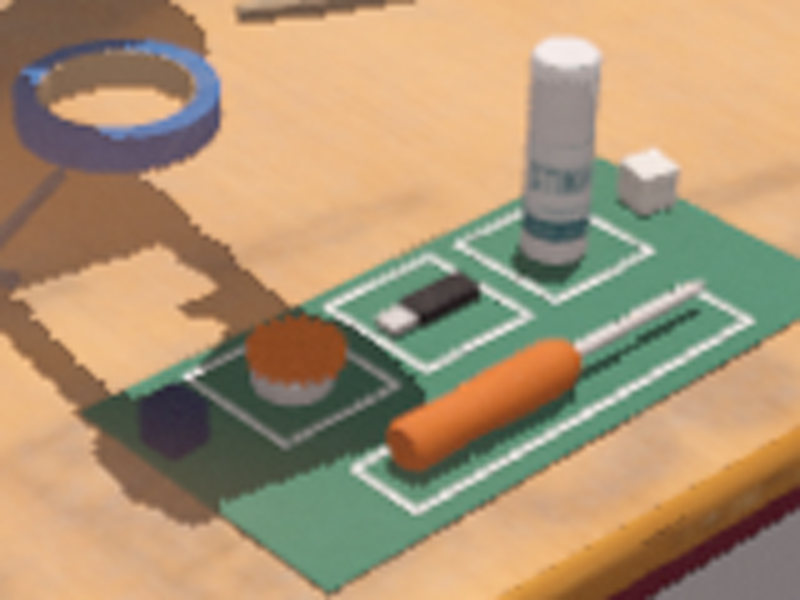

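Side view: the gear sits flat on the cap, within about 1.5 mm of its centre. Everything is in its field and both cubes are standing in place. Handing in.

```bash
python3 -c "
from rig import manip,sensors
print(sensors.get_state()['clock'],manip.sign_off())"
```

```text
the job is handed in; nothing more can be done
51.875 None
```

The kit is laid out as asked and handed in at 51.9 s of the 123 s allowed. The cubes and the bottle were left alone, and the robot was clear of everything at the end. The largest wrist force I saw was about 6 N.

| Item | Last measured position (mat frame, mm) | Target (mm) |
|---|---|---|
| Magnet cap, next to the blue cube | (-33.1, -78.1) | (-33, -78) |
| Orange gear, flat on the cap | (-32.6, -76.6) | (-33, -78) |
| Memory stick, flat in the middle square | ends at y = -27 and +27 | centred on y = 0 |
| Glue stick, upright next to the white cube | (-33.6, 78.7) | (-33, 78) |
| Screwdriver, lengthwise in the long field | middle at (43.6, 0.2) | (45, 0) |

The cap, memory stick and glue stick first landed 2.5 to 4.5 mm off, so I picked each up again and corrected it.

**Where the checks disagreed:**
- **Gear:** its position along the row varied with the camera and viewpoint, from -74.8 to -81.3 mm. The readings I trust most put it about 1.5 mm off the cap's centre, and the side picture shows it sitting properly on the cap.
- **Glue stick:** the side and scene networks put it 3 to 6 mm lower along the row (y = 72 to 75) than the wrist measurement. I went with the wrist camera.

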